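Nest the prize bowls for wrapping

TASK

To get the prize bowls ready to be wrapped for the tournament, first clear the trophy off the turntable and stand it upright in the cardboard tray; then nest all the loose prize bowls that are there upright on the middle of the turntable, the largest outermost on the platter and each smaller one standing inside the next larger, all centred to within 2 cm. When the nest is complete, turn the speed dial until its pointer meets the steel clip on the scale. Do not knock the trophy over, and leave the small tape roll and the grey block about where they lie.

Things in the scene. Friction and masses are not known exactly. Their poses are not given: they have to be found in the camera images.
- bowl1: largest of five sizes of gold metal prize bowl, a steep cup on a solid foot; may be absent (None). Rim diameter 144 mm, height 70 mm, foot diameter 120 mm. Rim: upright collar, 8 mm thick, 24 mm tall, to be pinched across its wall from above. Flat inner floor, diameter 122 mm, 28 mm above the underside: a smaller bowl stands on it. About 340 g. Origin: centre of the underside, z up
- bowl2: second largest of five sizes of gold metal prize bowl, a steep cup on a solid foot; may be absent (None). Rim diameter 120 mm, height 70 mm, foot diameter 96 mm. Rim: upright collar, 8 mm thick, 24 mm tall, to be pinched across its wall from above. Flat inner floor, diameter 98 mm, 28 mm above the underside: a smaller bowl stands on it. About 260 g. Origin: centre of the underside, z up
- bowl3: middle of five sizes of gold metal prize bowl, a steep cup on a solid foot; may be absent (None). Rim diameter 96 mm, height 70 mm, foot diameter 72 mm. Rim: upright collar, 8 mm thick, 24 mm tall, to be pinched across its wall from above. Flat inner floor, diameter 74 mm, 28 mm above the underside: a smaller bowl stands on it. About 190 g. Origin: centre of the underside, z up
- bowl4: second smallest of five sizes of gold metal prize bowl, a steep cup on a solid foot; may be absent (None). Rim diameter 74 mm, height 70 mm, foot diameter 50 mm. Rim: upright collar, 8 mm thick, 24 mm tall, to be pinched across its wall from above. Flat inner floor, diameter 52 mm, 28 mm above the underside: a smaller bowl stands on it. About 130 g. Origin: centre of the underside, z up
- bowl5: smallest of five sizes of gold metal prize bowl, a steep cup on a solid foot; may be absent (None). Rim diameter 54 mm, height 70 mm, foot diameter 30 mm. Rim: upright collar, 8 mm thick, 24 mm tall, to be pinched across its wall from above. Flat inner floor, diameter 32 mm, 28 mm above the underside: a smaller bowl stands on it. About 90 g. Origin: centre of the underside, z up
- turntable: low round motor turntable for packing, fixed to the table: grey base and black rubber platter of 190 mm diameter, top 45 mm above the table; the platter does not turn during the job. Origin: on its axis at table height
- platter (a point): centre of the platter's top face, 45 mm above the table
- trophy: trophy standing on the turntable at the start, 143 mm tall, about 450 g: square stone foot 64 x 64 x 28 mm, thin gold stem, and on top an upright gold cylinder 28 mm in diameter, from 98 to 143 mm above the underside, to be gripped from above. Origin: centre of the underside, z up
- tray: flat open cardboard tray to the left of the turntable, fixed, 130 x 130 mm outside, 122 x 122 mm inside, walls 18 mm high, floor about 5 mm above the table. Origin: centre of its underside, on the table
- dial (a joint): speed dial, in rad, 0 to 3.3: grows as the dial turns clockwise seen from above. At 0 its pointer points along -x of the dial box. Stays where it is left, turns with about 0.04 N m
- panel: grey speed-control box to the right of the turntable, fixed, 130 x 130 x 50 mm, the dial upright on its top. Origin: centre of its underside, z up
- dial_grip (a point): on the dial's axis, at the middle height of its grip bar, 78 mm above the table. The bar is 57 mm long, 14 mm thick, 32 mm tall (60 to 92 mm above the table); it lies along the pointer's direction, and below it is a round skirt of 62 mm diameter
- dial_tip (a point): tip of the dial's black pointer, 46 mm from the dial's axis
- mark_tip (a point): inner point of the steel clip on the rim of the dial's scale, 46 mm from the dial's axis: the pointer tip comes to this same place when the dial is set right. The clip is fixed, a different scale position each time
- tape: roll of tape lying flat, 56 mm in diameter, 24 mm high; not part of the job. Origin: centre of the underside
- eraser: grey block 60 x 35 x 22 mm; not part of the job. Origin: centre of the underside

How it is judged:
By the outcome, as a careful person would: the job done as asked, in the order asked, and still so for the second after the job is handed in, with the robot touching nothing.
Of bowl1, bowl2, bowl3, bowl4, bowl5 only 3 to 5 are there at a start; the rules pass over those that are not, and their reading is None.
At some moment in a run one of bowl1, bowl2, bowl3, bowl4 may be knocked a few centimetres aside while the robot is not near it.
It also fails if it takes over 210 s, if anything falls off the work surface, if the arm or the gripper's body presses on something with over 40 N, if the wrist force passes 120 N, or if a joint passes its speed limit or range.

ROBOT

A 7-joint arm with a two-finger parallel gripper is mounted at the origin on the work surface. World frame = base frame: x ahead of the robot, y to its left, z up, the work surface at z = 0. Lengths are in m, angles in rad, forces in N, time in s.
With the tool pointing down it reaches from about 0.425 to 0.95 m from the base axis. Payload 16.7 kg.
Tool frame: the origin (TCP) lies at the very end of the fingers, on their centre line; the grasp point (between the pads) lies 19 mm behind it; z points along the fingers, y is the line along which they close (so a half turn about z gives the same grasp; the last joint's range is limited). The gripper opens to 94 mm and grips with 3 to 60 N. Pads are 16 mm wide; open, the fingers measure 119 mm over their backs; the gripper's body (75 mm by 177 mm) begins 78 mm behind the grasp point.
Start: joints at [0.962, 0.426, 0.074, 1.606, -0.034, 1.111, -0.067], TCP at [0.3, -0.605, 0.169] pointing down, gripper open.
Joint ranges: [-2.85, 2.85], [-0.5, 2.14], [-1.23, 1.37], [0.21, 2.46], [-1.02, 4.16], [0.16, 2.05], [-2.73, 2.73]. Speed limits (rad/s): [1.89, 1.89, 2.39, 2.39, 3.01, 3.01, 3.01].

INTERFACE

Orientations are given as a unit quaternion [x, y, z, w].
In Python, from cell import robot gives the robot as it stands.
- The arm moves only by the tool play_rows, never from a script. Its argument "series" is a list of rows, each an object of numbers: "fingers": the finger opening in m, from 0 to 0.094; "x", "y", "z": the shift along the tool's x, y, z in m; "rx", "ry", "rz": the turn, a rotation vector about the tool's x, y, z in rad. In form: [{"fingers": .., "x": .., "y": .., "z": .., "rx": .., "ry": .., "rz": ..}, ...]. A call has 1 to 12 rows; each row shifts and turns the commanded pose from where the row before left it, along the tool's axes as they then stand; what a row does not reach is not made up. A row lasts 1/8 s, in which the tool goes at most 62.5 mm and 10.7 degrees, less where a joint would pass 70% of its speed; a pose out of reach is approached as far as the arm can. A call with a gripper value outside its range is refused whole. The fingers move at their own pace and stop on an object; "force" is the grip in N (left out, the last holds). Time passes only in rows, so rows that do not move let the fingers close. It gives the time, the measured TCP pose, the force, the opening and the grip force at its end, in the units of the state.
- robot.sense(): the state, without advancing time (a new reading comes with each control period).
- robot.snapshot(name): name is "side" or "top"; returns a dict with "frame" (384x512x3 uint8, red, green, blue), "intrinsics" (3x3 intrinsics, pixels), "view" (4x4, takes a point from world to camera coordinates). Camera axes: x right, y up, looking along -z (the intrinsics and any distortion apply to the point x, -y, -z); pixel columns grow to the right and rows downward; lengths in m; the calibration is good to about 2 mm. A picture is of the moment at which its call begins. There is no depth.
- robot.finish_job(): hands the job in; it is judged then, once.
The state is a dict: "t": time; "joints": joint angles; "qvel": joint speeds; "joint_efforts": joint torques, N m; "position": TCP position; "orientation": TCP orientation; "ft_force": force on the tool from outside, world axes, zero at the start; "torque": the same for the moment, N m; "opening": finger opening in m; "gripper_force": force on a finger pad.
Only numpy, scipy, OpenCV 4.12 (cv2) and the standard library are available. Lean on these libraries where they do the work, as an engineer would, in place of code of your own. Each camera call takes 0.05 s, during which the arm holds its last target. There are 200 camera calls.

## Working session

There is one attempt and no reset: what is moved stays moved. The work goes in short steps, Python scripts to look and compute and a tool call to move; the robot and the scene stay as the last step left them, time stands still between calls to the robot, and variables do not carry over. Pictures are saved under pics/ and viewed, at most 14 in all, crops included, and the job is handed in when it is done.

Besides the shell and the picture viewer there is one more tool, called after "Emit:" by a JSON object that holds its "method" and its "body", one argument or row to a line. play_rows: Moves the arm, as the interface text tells. Its arguments: {"type":"object","properties":{"series":{"type":"array"},"force":{"type":"number"}},"required":["series"]}

```bash
mkdir -p pics; ls; python3 - <<'E'
from cell import robot
import cv2,numpy as np
s=robot.sense();print({k:np.round(v,3).tolist() for k,v in s.items()})
for n in("top","side"):
    d=robot.snapshot(n);cv2.imwrite(f"pics/{n}0.png",d["frame"][:,:,::-1])
    print(n,np.round(d["intrinsics"],1).tolist(),np.round(d["view"],3).tolist(),[k for k in d])
E
```

```text
pics
{'t': 0.0, 'joints': [0.961, 0.427, 0.074, 1.607, -0.034, 1.111, -0.067], 'qvel': [-0.0, -0.0, 0.0, -0.001, 0.001, -0.001, -0.0], 'joint_efforts': [0.0, -93.582, 3.667, -45.42, -0.049, 0.02, 0.0], 'position': [0.299, -0.604, 0.169], 'orientation': [0.974, 0.228, -0.0, -0.001], 'ft_force': [0.889, 0.017, 0.262], 'torque': [0.015, 0.008, -0.015], 'gripper_force': 0.0, 'opening': 0.094}
top [[435.5, 0.0, 255.0], [0.0, 435.5, 187.9], [0.0, 0.0, 1.0]] [[-0.011, -1.0, -0.013, 0.018], [0.994, -0.013, 0.106, -0.547], [-0.106, -0.011, 0.994, -1.018], [0.0, 0.0, 0.0, 1.0]] ['frame', 'intrinsics', 'view']
side [[410.0, 0.0, 252.2], [0.0, 410.0, 196.0], [0.0, 0.0, 1.0]] [[-0.725, -0.688, -0.02, 0.398], [0.437, -0.483, 0.759, -0.305], [-0.532, 0.541, 0.651, -0.915], [0.0, 0.0, 0.0, 1.0]] ['frame', 'intrinsics', 'view']
```

View pics/top0.png

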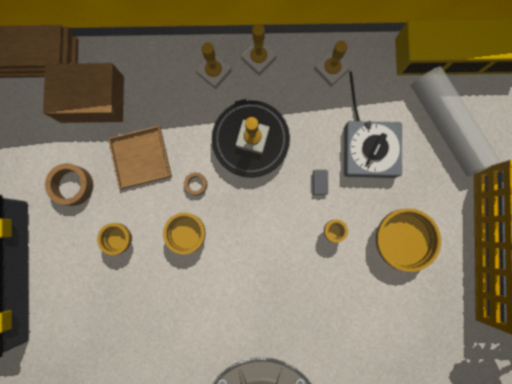

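View pics/side0.png

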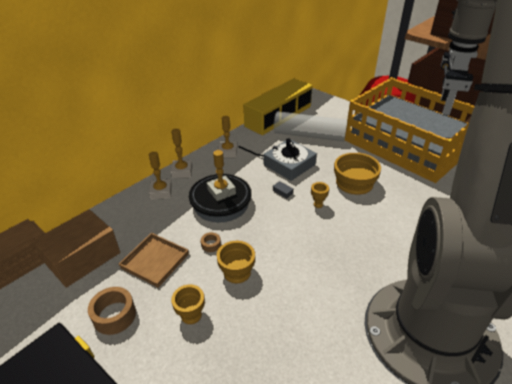

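```bash
cat > h.py <<'E'
import cv2,numpy as np
from cell import robot
from scipy.optimize import minimize
B={1:(.072,.060),2:(.060,.048),3:(.048,.036),4:(.037,.025),5:(.027,.015)}
def proj(d,P):
    P=np.atleast_2d(P);V=d["view"];c=P@V[:3,:3].T+V[:3,3];K=d["intrinsics"]
    return np.c_[K[0,2]+K[0,0]*c[:,0]/-c[:,2],K[1,2]-K[1,1]*c[:,1]/-c[:,2]]
def ray(d,u,v,z):
    K=d["intrinsics"];V=d["view"];r=V[:3,:3].T@np.array([(u-K[0,2])/K[0,0],-(v-K[1,2])/K[1,1],-1]);o=-V[:3,:3].T@V[:3,3]
    return o+r*(z-o[2])/r[2]
def circ(x,y,z,r):
    a=np.linspace(0,2*np.pi,48,endpoint=False);return np.c_[x+r*np.cos(a),y+r*np.sin(a),0*a+z]
def gold(d):
    h=cv2.cvtColor(d["frame"],cv2.COLOR_RGB2HSV);return cv2.inRange(h,(17,130,50),(32,255,255))
def model(d,k,x,y,z0,S=4):
    R,f=B[k];m=np.zeros((384*S,512*S),np.uint8)
    p=np.vstack([circ(x,y,z0+.07,R),circ(x,y,z0+.046,R),circ(x,y,z0,f)])
    cv2.fillConvexPoly(m,cv2.convexHull(((proj(d,p)+.5)*S).astype(np.float32).round().astype(np.int32)),255)
    return cv2.resize(m,(512,384),interpolation=cv2.INTER_AREA)
def fit(d,k,x,y,z0=0,mask=None):
    g=gold(d) if mask is None else mask
    g=g.astype(float);c=proj(d,[[x,y,z0+.05]])[0].astype(int);q=int(60)
    w=np.zeros_like(g);cv2.circle(w,tuple(map(int,c)),int(B[k][0]*700),1,-1)
    f=lambda p:(np.abs(model(d,k,p[0],p[1],z0)-g)*w).sum()/255
    r=minimize(f,[x,y],method="Nelder-Mead",options=dict(initial_simplex=[[x,y],[x+.012,y],[x,y+.012]],xatol=2e-4,fatol=.5))
    return r.x,r.fun/(model(d,k,*r.x,z0).sum()/255)
E
python3 - <<'E'
from h import *
d=robot.snapshot("top");s=robot.snapshot("side")
print("cam",-d["view"][:3,:3].T@d["view"][:3,3])
for k,u,v in((4,115,239),(3,184,234),(5,336,231),(1,408,240)):
    p=ray(d,u,v,.07)
    print(k,p.round(3),[(np.round(a[0],4).tolist(),round(a[1],3)) for a in(fit(d,k,*p[:2]),fit(s,k,*p[:2]))])
print("trophy top",ray(d,251,124,.188).round(4),"platter",ray(d,250.5,138,.045).round(4),"tray",[ray(d,u,v,.018).round(3).tolist() for u,v in((110,138),(158,127),(171,178),(121,189))])
print("panel",[ray(d,u,v,.05).round(3).tolist() for u,v in((347,121),(402,121),(402,177),(346,176))])
c=cv2.resize(d["frame"][112:186,332:412,::-1],None,fx=7,fy=7,interpolation=cv2.INTER_CUBIC)
c2=cv2.resize(d["frame"][95:185,205:295,::-1],None,fx=5,fy=5,interpolation=cv2.INTER_CUBIC)
cv2.imwrite("pics/dial.png",c);cv2.imwrite("pics/tt.png",c2)
E
```

```text
cam [ 4.36356376e-01 -5.47918370e-04  1.07038228e+00]
4 [0.43  0.333 0.07 ] [([0.4306, 0.3388], np.float64(0.115)), ([0.4305, 0.3345], np.float64(0.117))]
3 [0.439 0.174 0.07 ] [([0.4407, 0.1767], np.float64(0.075)), ([0.4423, 0.1726], np.float64(0.088))]
5 [ 0.442 -0.173  0.07 ] [([0.4421, -0.1729], np.float64(0.155)), ([0.4444, -0.1772], np.float64(0.24))]
1 [ 0.42  -0.335  0.07 ] [([0.4212, -0.3379], np.float64(0.058)), ([0.422, -0.3438], np.float64(1.012))]
trophy top [0.6637 0.0162 0.188 ] platter [0.6663 0.0204 0.045 ] tray [[0.677, 0.368, 0.018], [0.703, 0.25, 0.018], [0.576, 0.216, 0.018], [0.55, 0.338, 0.018]]
panel [[0.703, -0.211, 0.05], [0.701, -0.341, 0.05], [0.567, -0.335, 0.05], [0.571, -0.204, 0.05]]
```

View pics/dial.png

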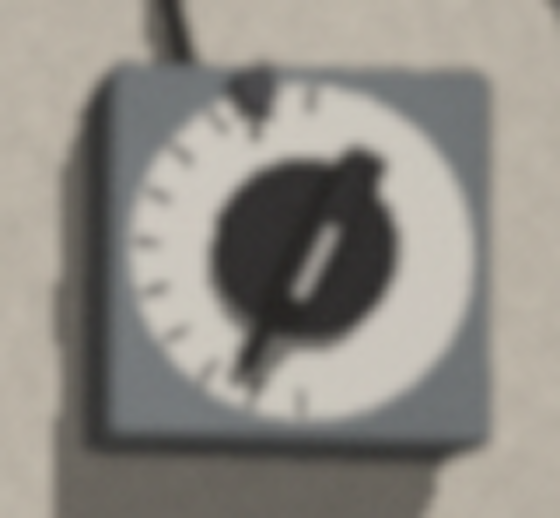

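View pics/tt.png

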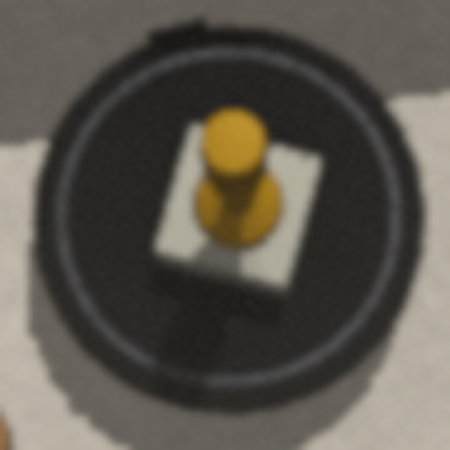

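Emit:
{"method": "play_rows", "body": {
  "series": [
    {"z": -0.03,"rz": -0.185,"fingers": 0.06},
    {"z": -0.03,"rz": -0.185},
    {"z": -0.03,"rz": -0.185},
    {"z": -0.03,"rz": -0.185},
    {"z": -0.03,"rz": -0.185},
    {"z": -0.03,"rz": -0.185}
  ],
  "force": 40
}}

```text
invalid input at $.series[0]: expected keys fingers, x, y, z, rx, ry, rz
```

Emit:
{"method": "play_rows", "body": {
  "series": [
    {"x": 0.05,"y": 0.03},
    {"x": 0.05,"y": 0.03},
    {"x": 0.05,"y": 0.03},
    {"x": 0.05,"y": 0.03},
    {"x": 0.05,"y": 0.03},
    {"x": 0.05,"y": 0.03},
    {"x": 0.05,"y": 0.03},
    {"x": 0.05,"y": 0.03},
    {"x": 0.05,"y": 0.03},
    {"x": 0.05,"y": 0.03},
    {"x": 0.05,"y": 0.03},
    {"x": 0.05,"y": 0.03}
  ]
}}

```text
invalid input at $.series[0]: expected keys fingers, x, y, z, rx, ry, rz
```

```bash
cat >> h.py <<'E'
def go(X,Y,Z,psi=np.pi/2):
    s=robot.sense();p=s["position"];q=s["orientation"];h=2*np.arctan2(q[1],q[0])
    dx,dy,dz=X-p[0],Y-p[1],Z-p[2];c,n=np.cos(h),np.sin(h)
    print("t",round(s["t"],1),"at",np.round(p,4),"psi",round(h,3),"j",np.round(s["joints"],2),"open",round(s["opening"],4))
    print("  move x %.4f y %.4f z %.4f rz %.3f"%(dx*c+dy*n,dx*n-dy*c,-dz,-((psi-h+np.pi)%(2*np.pi)-np.pi)))
E
python3 - <<'E'
from h import *
d=robot.snapshot("top")
c=ray(d,252.2,123,.188);print(c)
go(c[0],c[1],.148)
P=lambda x,y:(332+x/7-.43,112+y/7-.43)
for z in(.05,.055,.06):
    o=np.mean([ray(d,*P(*a),.05) for a in((108,65),(490,72),(490,440),(105,440))],0)
    t=ray(d,*P(243,378),z);m=ray(d,*P(257,135),z);g=ray(d,*P(303,250),.05)
    f=lambda a:(np.round(a[:2]-g[:2],4),np.arctan2(*(a-g)[1::-1][:2]) )
    print(z,o.round(4),g.round(4),f(t),np.hypot(*(t-g)[:2]),f(m),np.hypot(*(m-g)[:2]))
E
```

```text
[0.66576154 0.01366934 0.188     ]
t 0.2 at [ 0.2994 -0.6047  0.1691] psi 0.46 j [ 0.96  0.43  0.07  1.61 -0.03  1.11 -0.07] open 0.094
  move x 0.6027 y -0.3916 z 0.0211 rz -1.111
0.05 [ 0.6375 -0.2727  0.05  ] [ 0.6385 -0.2744  0.05  ] (array([-0.0436,  0.022 ]), np.float64(2.6748263220184354)) 0.048778150017981844 (array([0.0399, 0.014 ]), np.float64(0.3367447119544666)) 0.042321699054577326
0.055 [ 0.6375 -0.2727  0.05  ] [ 0.6385 -0.2744  0.05  ] (array([-0.0443,  0.0232]), np.float64(2.6597852686292325)) 0.050033184711927144 (array([0.0388, 0.0153]), np.float64(0.3750159405035714)) 0.04165326389583847
0.06 [ 0.6375 -0.2727  0.05  ] [ 0.6385 -0.2744  0.05  ] (array([-0.0451,  0.0244]), np.float64(2.6454833846629873)) 0.05129898327969946 (array([0.0376, 0.0165]), np.float64(0.41447553324708164)) 0.04104777173835426
```

Emit:
{"method": "play_rows", "body": {
  "series": [
    {"fingers": 0.06,"x": 0,"y": 0,"z": -0.03,"rx": 0,"ry": 0,"rz": -0.185},
    {"fingers": 0.06,"x": 0,"y": 0,"z": -0.03,"rx": 0,"ry": 0,"rz": -0.185},
    {"fingers": 0.06,"x": 0,"y": 0,"z": -0.03,"rx": 0,"ry": 0,"rz": -0.185},
    {"fingers": 0.06,"x": 0,"y": 0,"z": -0.03,"rx": 0,"ry": 0,"rz": -0.185},
    {"fingers": 0.06,"x": 0,"y": 0,"z": -0.03,"rx": 0,"ry": 0,"rz": -0.185},
    {"fingers": 0.06,"x": 0,"y": 0,"z": -0.03,"rx": 0,"ry": 0,"rz": -0.185}
  ],
  "force": 40
}}

```text
t: 1.0
position: [0.2994, -0.6048, 0.3503]
orientation: [0.705, 0.709, 0.0, -0.0]
ft_force: [0.4, 0.2, -1.3]
opening: 0.0601
gripper_force: 0.0
```

Emit:
{"method": "play_rows", "body": {
  "series": [
    {"fingers": 0.06,"x": 0.05,"y": 0.03,"z": 0,"rx": 0,"ry": 0,"rz": 0},
    {"fingers": 0.06,"x": 0.05,"y": 0.03,"z": 0,"rx": 0,"ry": 0,"rz": 0},
    {"fingers": 0.06,"x": 0.05,"y": 0.03,"z": 0,"rx": 0,"ry": 0,"rz": 0},
    {"fingers": 0.06,"x": 0.05,"y": 0.03,"z": 0,"rx": 0,"ry": 0,"rz": 0},
    {"fingers": 0.06,"x": 0.05,"y": 0.03,"z": 0,"rx": 0,"ry": 0,"rz": 0},
    {"fingers": 0.06,"x": 0.05,"y": 0.03,"z": 0,"rx": 0,"ry": 0,"rz": 0},
    {"fingers": 0.06,"x": 0.05,"y": 0.03,"z": 0,"rx": 0,"ry": 0,"rz": 0},
    {"fingers": 0.06,"x": 0.05,"y": 0.03,"z": 0,"rx": 0,"ry": 0,"rz": 0},
    {"fingers": 0.06,"x": 0.05,"y": 0.03,"z": 0,"rx": 0,"ry": 0,"rz": 0},
    {"fingers": 0.06,"x": 0.05,"y": 0.03,"z": 0,"rx": 0,"ry": 0,"rz": 0},
    {"fingers": 0.06,"x": 0.05,"y": 0.03,"z": 0,"rx": 0,"ry": 0,"rz": 0},
    {"fingers": 0.06,"x": 0.05,"y": 0.03,"z": 0,"rx": 0,"ry": 0,"rz": 0}
  ]
}}

```text
t: 2.5
position: [0.6609, -0.0038, 0.3494]
orientation: [0.708, 0.707, -0.0, 0.0]
ft_force: [1.1, -1.1, -0.2]
opening: 0.0599
gripper_force: 0.0
```

```bash
python3 - <<'E'
from h import *
go(.6655,.0145,.148,np.pi/2+.12)
E
```

```text
t 2.5 at [ 0.6609 -0.0038  0.3494] psi 1.569 j [ 0.27  0.35 -0.5   1.36  0.16  1.47 -0.22] open 0.0599
  move x 0.0184 y 0.0046 z 0.2014 rz -0.122
```

Emit:
{"method": "play_rows", "body": {
  "series": [
    {"fingers": 0.06,"x": 0.018,"y": 0.005,"z": 0.05,"rx": 0,"ry": 0,"rz": 0},
    {"fingers": 0.06,"x": 0,"y": 0,"z": 0.05,"rx": 0,"ry": 0,"rz": 0},
    {"fingers": 0.06,"x": 0,"y": 0,"z": 0.04,"rx": 0,"ry": 0,"rz": 0},
    {"fingers": 0.06,"x": 0,"y": 0,"z": 0.035,"rx": 0,"ry": 0,"rz": 0},
    {"fingers": 0.06,"x": 0,"y": 0,"z": 0.026,"rx": 0,"ry": 0,"rz": 0},
    {"fingers": 0.02,"x": 0,"y": 0,"z": 0,"rx": 0,"ry": 0,"rz": 0},
    {"fingers": 0.02,"x": 0,"y": 0,"z": 0,"rx": 0,"ry": 0,"rz": 0},
    {"fingers": 0.02,"x": 0,"y": 0,"z": 0,"rx": 0,"ry": 0,"rz": 0},
    {"fingers": 0.02,"x": 0,"y": 0,"z": 0,"rx": 0,"ry": 0,"rz": 0}
  ],
  "force": 40
}}

```text
t: 3.62
position: [0.6655, 0.0128, 0.1495]
orientation: [0.707, 0.707, 0.0, 0.0]
ft_force: [-2.2, -0.1, 5.7]
opening: 0.0259
gripper_force: 40.0
```

```bash
python3 - <<'E'
from h import *
go(.6265,.293,.25,np.pi/2+.45)
E
```

```text
t 3.6 at [0.6655 0.0128 0.1495] psi 1.57 j [ 0.24  0.47 -0.49  1.62  0.24  1.11 -0.31] open 0.0259
  move x 0.2801 y -0.0393 z -0.1005 rz -0.451
```

Emit:
{"method": "play_rows", "body": {
  "series": [
    {"fingers": 0.02,"x": 0,"y": 0,"z": -0.02,"rx": 0,"ry": 0,"rz": 0},
    {"fingers": 0.02,"x": 0,"y": 0,"z": -0.03,"rx": 0,"ry": 0,"rz": 0},
    {"fingers": 0.02,"x": 0,"y": 0,"z": -0.03,"rx": 0,"ry": 0,"rz": 0},
    {"fingers": 0.02,"x": 0.02,"y": -0.003,"z": -0.02,"rx": 0,"ry": 0,"rz": 0},
    {"fingers": 0.02,"x": 0.04,"y": -0.006,"z": 0,"rx": 0,"ry": 0,"rz": 0},
    {"fingers": 0.02,"x": 0.05,"y": -0.006,"z": 0,"rx": 0,"ry": 0,"rz": 0},
    {"fingers": 0.02,"x": 0.05,"y": -0.006,"z": 0,"rx": 0,"ry": 0,"rz": 0},
    {"fingers": 0.02,"x": 0.05,"y": -0.006,"z": 0,"rx": 0,"ry": 0,"rz": 0},
    {"fingers": 0.02,"x": 0.04,"y": -0.006,"z": 0,"rx": 0,"ry": 0,"rz": 0},
    {"fingers": 0.02,"x": 0.02,"y": -0.004,"z": 0,"rx": 0,"ry": 0,"rz": 0},
    {"fingers": 0.02,"x": 0.01,"y": -0.002,"z": 0,"rx": 0,"ry": 0,"rz": 0},
    {"fingers": 0.02,"x": 0,"y": 0,"z": 0,"rx": 0,"ry": 0,"rz": 0}
  ]
}}

```text
t: 5.12
position: [0.6265, 0.2924, 0.2484]
orientation: [0.708, 0.707, -0.0, 0.0]
ft_force: [1.4, -0.4, -5.2]
opening: 0.0253
gripper_force: 40.0
```

Emit:
{"method": "play_rows", "body": {
  "series": [
    {"fingers": 0.02,"x": 0,"y": 0,"z": 0,"rx": 0,"ry": 0,"rz": -0.15},
    {"fingers": 0.02,"x": 0,"y": 0,"z": 0,"rx": 0,"ry": 0,"rz": -0.15},
    {"fingers": 0.02,"x": 0,"y": 0,"z": 0,"rx": 0,"ry": 0,"rz": -0.15},
    {"fingers": 0.02,"x": 0,"y": 0,"z": 0,"rx": 0,"ry": 0,"rz": 0}
  ]
}}

```text
t: 5.62
position: [0.6272, 0.2908, 0.2484]
orientation: [0.533, 0.846, -0.0, 0.0]
ft_force: [-0.1, 0.7, -4.8]
opening: 0.0256
gripper_force: 40.0
```

```bash
python3 - <<'E'
from h import *
go(.6265,.293,.108,np.pi/2+.45)
d=robot.snapshot("side");cv2.imwrite("pics/s1.png",cv2.resize(d["frame"][100:330,60:330,::-1],None,fx=2,fy=2))
E
```

```text
t 5.6 at [0.6272 0.2908 0.2484] psi 2.017 j [-0.08  0.47 -0.66  1.44  0.29  1.33 -0.3 ] open 0.0256
  move x 0.0023 y 0.0003 z 0.1404 rz -0.004
```

View pics/s1.png

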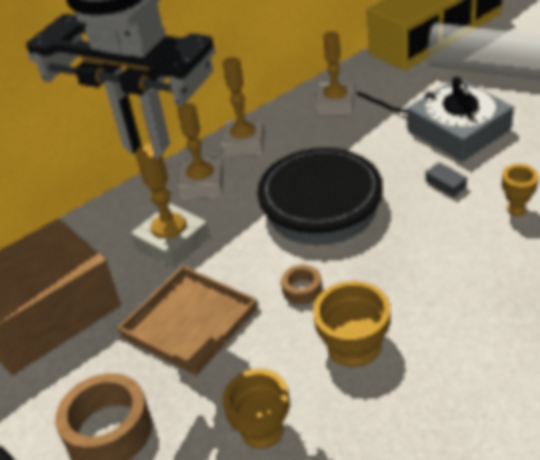

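Emit:
{"method": "play_rows", "body": {
  "series": [
    {"fingers": 0.02,"x": 0.002,"y": 0,"z": 0.03,"rx": 0,"ry": 0,"rz": 0},
    {"fingers": 0.02,"x": 0,"y": 0,"z": 0.04,"rx": 0,"ry": 0,"rz": 0},
    {"fingers": 0.02,"x": 0,"y": 0,"z": 0.035,"rx": 0,"ry": 0,"rz": 0},
    {"fingers": 0.02,"x": 0,"y": 0,"z": 0.02,"rx": 0,"ry": 0,"rz": 0},
    {"fingers": 0.02,"x": 0,"y": 0,"z": 0.007,"rx": 0,"ry": 0,"rz": 0},
    {"fingers": 0.02,"x": 0,"y": 0,"z": 0.005,"rx": 0,"ry": 0,"rz": 0},
    {"fingers": 0.02,"x": 0,"y": 0,"z": 0.001,"rx": 0,"ry": 0,"rz": 0},
    {"fingers": 0.02,"x": 0,"y": 0,"z": 0,"rx": 0,"ry": 0,"rz": 0}
  ]
}}

```text
t: 6.68
position: [0.6259, 0.2948, 0.1112]
orientation: [0.532, 0.847, 0.0, 0.0]
ft_force: [-0.8, 0.2, -4.3]
opening: 0.0252
gripper_force: 40.0
```

Emit:
{"method": "play_rows", "body": {
  "series": [
    {"fingers": 0.02,"x": 0,"y": 0,"z": 0.001,"rx": 0,"ry": 0,"rz": 0},
    {"fingers": 0.02,"x": 0,"y": 0,"z": 0.001,"rx": 0,"ry": 0,"rz": 0},
    {"fingers": 0.02,"x": 0,"y": 0,"z": 0,"rx": 0,"ry": 0,"rz": 0}
  ]
}}

```text
t: 7.05
position: [0.6257, 0.2946, 0.1087]
orientation: [0.532, 0.847, 0.0, 0.0]
ft_force: [-0.5, -0.9, -0.9]
opening: 0.0253
gripper_force: 40.0
```

Emit:
{"method": "play_rows", "body": {
  "series": [
    {"fingers": 0.06,"x": 0,"y": 0,"z": 0,"rx": 0,"ry": 0,"rz": 0},
    {"fingers": 0.06,"x": 0,"y": 0,"z": 0,"rx": 0,"ry": 0,"rz": 0},
    {"fingers": 0.06,"x": 0,"y": 0,"z": 0,"rx": 0,"ry": 0,"rz": 0},
    {"fingers": 0.06,"x": 0,"y": 0,"z": -0.02,"rx": 0,"ry": 0,"rz": 0},
    {"fingers": 0.06,"x": 0,"y": 0,"z": -0.04,"rx": 0,"ry": 0,"rz": 0},
    {"fingers": 0.06,"x": 0,"y": 0,"z": -0.04,"rx": 0,"ry": 0,"rz": 0.15},
    {"fingers": 0.06,"x": 0,"y": 0,"z": -0.04,"rx": 0,"ry": 0,"rz": 0.15},
    {"fingers": 0.04,"x": 0,"y": 0,"z": 0,"rx": 0,"ry": 0,"rz": 0.147}
  ]
}}

```text
t: 8.05
position: [0.6268, 0.296, 0.2539]
orientation: [0.708, 0.706, 0.003, 0.001]
ft_force: [0.3, -0.2, -1.2]
opening: 0.053
gripper_force: 0.0
```

Emit:
{"method": "play_rows", "body": {
  "series": [
    {"fingers": 0.04,"x": -0.052,"y": -0.011,"z": 0,"rx": 0,"ry": 0,"rz": 0},
    {"fingers": 0.04,"x": -0.053,"y": -0.011,"z": 0,"rx": 0,"ry": 0,"rz": 0},
    {"fingers": 0.04,"x": -0.053,"y": -0.011,"z": 0,"rx": 0,"ry": 0,"rz": 0},
    {"fingers": 0.04,"x": -0.053,"y": -0.011,"z": 0,"rx": 0,"ry": 0,"rz": 0},
    {"fingers": 0.04,"x": -0.053,"y": -0.011,"z": 0,"rx": 0,"ry": 0,"rz": 0},
    {"fingers": 0.04,"x": -0.053,"y": -0.011,"z": 0,"rx": 0,"ry": 0,"rz": 0},
    {"fingers": 0.04,"x": -0.053,"y": -0.011,"z": 0,"rx": 0,"ry": 0,"rz": 0},
    {"fingers": 0.04,"x": -0.053,"y": -0.011,"z": 0,"rx": 0,"ry": 0,"rz": 0},
    {"fingers": 0.04,"x": -0.053,"y": -0.011,"z": 0,"rx": 0,"ry": 0,"rz": 0},
    {"fingers": 0.04,"x": -0.053,"y": -0.011,"z": 0,"rx": 0,"ry": 0,"rz": 0}
  ]
}}

```text
t: 9.3
position: [0.5165, -0.2361, 0.2502]
orientation: [0.706, 0.708, 0.0, 0.001]
ft_force: [0.5, 0.4, -0.2]
opening: 0.0398
gripper_force: 0.0
```

```bash
python3 - <<'E'
from h import *
go(.4895,-.340,.050)
d=robot.snapshot("top");cv2.imwrite("pics/t2.png",d["frame"][:,:,::-1])
for k,x,y in((4,.4305,.3365),(3,.4415,.1745),(5,.443,-.175)): print(k,fit(d,k,x,y))
E
```

```text
t 9.3 at [ 0.5165 -0.2361  0.2502] psi 1.573 j [ 0.62  0.21 -0.35  1.73  0.08  1.21  0.25] open 0.0398
  move x -0.1038 y -0.0272 z 0.2002 rz 0.002
4 (array([0.43088855, 0.33926801]), np.float64(0.1187268177617615))
3 (array([0.4411133 , 0.17724449]), np.float64(0.07462670326411917))
5 (array([ 0.44436816, -0.17324951]), np.float64(0.1728855721393035))
```

View pics/t2.png

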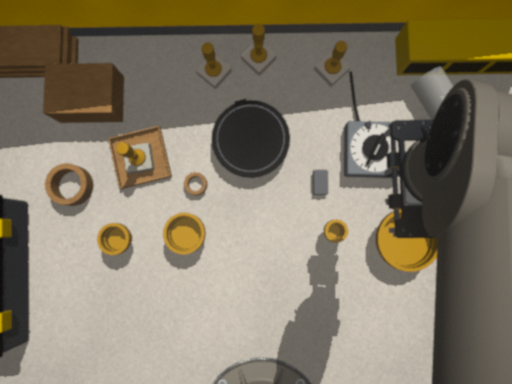

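Emit:
{"method": "play_rows", "body": {
  "series": [
    {"fingers": 0.04,"x": -0.052,"y": -0.014,"z": 0.01,"rx": 0,"ry": 0,"rz": 0},
    {"fingers": 0.04,"x": -0.052,"y": -0.013,"z": 0.03,"rx": 0,"ry": 0,"rz": 0},
    {"fingers": 0.04,"x": 0,"y": 0,"z": 0.05,"rx": 0,"ry": 0,"rz": 0},
    {"fingers": 0.04,"x": 0,"y": 0,"z": 0.05,"rx": 0,"ry": 0,"rz": 0},
    {"fingers": 0.04,"x": 0,"y": 0,"z": 0.04,"rx": 0,"ry": 0,"rz": 0},
    {"fingers": 0.04,"x": 0,"y": 0,"z": 0.02,"rx": 0,"ry": 0,"rz": 0},
    {"fingers": 0.04,"x": 0,"y": 0,"z": 0,"rx": 0,"ry": 0,"rz": 0}
  ]
}}

```text
t: 10.22
position: [0.4898, -0.338, 0.0482]
orientation: [0.706, 0.708, 0.0, -0.001]
ft_force: [0.1, 0.0, 0.5]
opening: 0.0402
gripper_force: 0.0
```

Emit:
{"method": "play_rows", "body": {
  "series": [
    {"fingers": 0.002,"x": 0,"y": 0,"z": 0,"rx": 0,"ry": 0,"rz": 0},
    {"fingers": 0.002,"x": 0,"y": 0,"z": 0,"rx": 0,"ry": 0,"rz": 0},
    {"fingers": 0.002,"x": 0,"y": 0,"z": 0,"rx": 0,"ry": 0,"rz": 0},
    {"fingers": 0.002,"x": 0,"y": 0,"z": 0,"rx": 0,"ry": 0,"rz": 0},
    {"fingers": 0.002,"x": 0,"y": 0,"z": 0,"rx": 0,"ry": 0,"rz": 0},
    {"fingers": 0.002,"x": 0,"y": 0,"z": 0,"rx": 0,"ry": 0,"rz": 0}
  ],
  "force": 40
}}

```text
t: 10.98
position: [0.4898, -0.3387, 0.0484]
orientation: [0.706, 0.708, 0.0, -0.0]
ft_force: [0.0, -0.0, 0.3]
opening: 0.002
gripper_force: 0.0
```

```bash
python3 - <<'E'
from h import *
go(.734,.018,.2)
E
```

```text
t 11.0 at [ 0.4898 -0.3387  0.0484] psi 1.573 j [ 0.71  0.45 -0.27  1.88  0.16  0.84  0.36] open 0.002
  move x 0.3562 y 0.2449 z -0.1516 rz 0.002
```

```bash
python3 - <<'E'
from h import *
d=robot.snapshot("side");e=robot.snapshot("top")
cv2.imwrite("pics/s3.png",np.hstack([cv2.resize(d["frame"][80:280,240:512,::-1],(400,294)),cv2.resize(e["frame"][150:330,300:512,::-1],(346,294))]))
E
```

```text
(no output)
```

View pics/s3.png

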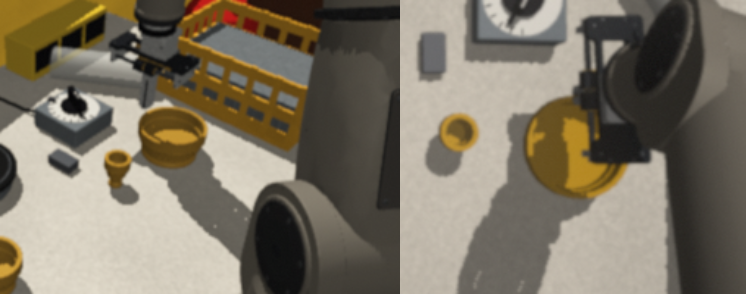

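Emit:
{"method": "play_rows", "body": {
  "series": [
    {"fingers": 0.04,"x": 0,"y": 0,"z": -0.05,"rx": 0,"ry": 0,"rz": 0},
    {"fingers": 0.04,"x": 0,"y": 0.05,"z": -0.03,"rx": 0,"ry": 0,"rz": 0},
    {"fingers": 0.04,"x": 0,"y": 0.05,"z": -0.02,"rx": 0,"ry": 0,"rz": 0},
    {"fingers": 0.04,"x": 0,"y": 0.05,"z": 0,"rx": 0,"ry": 0,"rz": 0}
  ]
}}

```text
t: 11.58
position: [0.6422, -0.339, 0.1507]
orientation: [0.707, 0.708, 0.0, 0.002]
ft_force: [0.4, 0.7, -0.3]
opening: 0.038
gripper_force: 0.0
```

```bash
python3 - <<'E'
from h import *
d=robot.snapshot("side");e=robot.snapshot("top")
def comp(d,x,y):
    n,l=cv2.connectedComponents(gold(d));u,v=proj(d,[[x,y,.05]])[0].astype(int)
    w=l[v-6:v+7,u-6:u+7];w=w[w>0];return (l==np.bincount(w).argmax()).astype(np.uint8)*255
for c in(e,d):
    m=comp(c,.405,-.34);print(cv2.boundingRect(m),fit(c,1,.405,-.34,0,m))
o=e["frame"][:,:,::-1].copy()
x,y=fit(e,1,.405,-.34,0,comp(e,.405,-.34))[0]
for p in proj(e,circ(x,y,.07,.072)):cv2.circle(o,tuple(map(int,p.round())),0,(0,0,255),-1)
s=d["frame"][:,:,::-1].copy()
for p in proj(d,circ(x,y,.07,.072)):cv2.circle(s,tuple(map(int,p.round())),0,(0,0,255),-1)
cv2.imwrite("pics/s4.png",np.hstack([cv2.resize(s[120:240,300:460],(400,300)),cv2.resize(o[180:300,320:480],(400,300))]))
go(x+.068,y,.05)
E
```

```text
(377, 209, 64, 63) (array([ 0.421137  , -0.33937706]), np.float64(0.06205506941822861))
(335, 153, 46, 41) (array([ 0.42249515, -0.34328084]), np.float64(0.0763007133117294))
t 11.7 at [ 0.6442 -0.3361  0.1476] psi 1.576 j [ 0.58  0.54 -0.28  1.48  0.16  1.14  0.28] open 0.0397
  move x -0.0025 y -0.1551 z 0.0976 rz 0.005
```

View pics/s4.png

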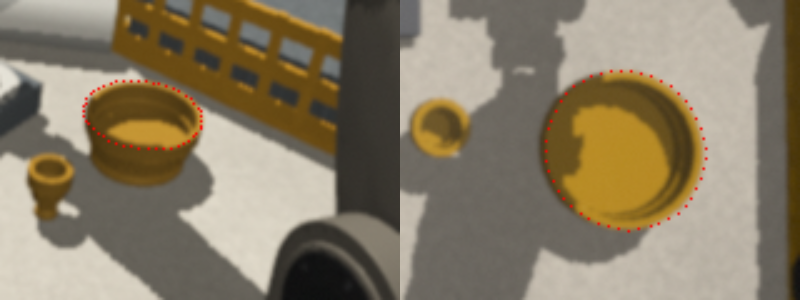

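```bash
python3 - <<'E'
from h import *
d=robot.snapshot("side");e=robot.snapshot("top")
print("side: rim+x",proj(d,[[.489,-.34,.07]]),"tip then",proj(d,[[.49,-.3387,.048]]))
s=robot.sense();p=s["position"];print(p,s["orientation"],s["opening"])
S=d["frame"][:,:,::-1].copy();T=e["frame"][:,:,::-1].copy()
for q in([0,0,0],[.02,0,0],[-.02,0,0],[0,0,.05]):
    for c,im in((d,S),(e,T)):
        a=proj(c,[p+np.array(q)])[0];cv2.circle(im,tuple(map(int,a.round())),1,(0,0,255),-1);print(q,a.round(1))
cv2.imwrite("pics/s5.png",np.hstack([cv2.resize(S[60:210,230:430],(400,300),interpolation=0),cv2.resize(T[80:230,300:500],(400,300),interpolation=0)]))
E
```

```text
side: rim+x [[338.41190495 156.52273655]] tip then [[337.13035619 162.15546954]]
[ 0.64007724 -0.33772731  0.14746528] [ 7.06053733e-01  7.08157986e-01 -4.88140055e-05 -6.25151043e-04] 0.040255563650913616
[0, 0, 0] [302.2 119.6]
[0, 0, 0] [416.3 137.1]
[0.02, 0, 0] [297.4 117.5]
[0.02, 0, 0] [415.8 128. ]
[-0.02, 0, 0] [307.  121.7]
[-0.02, 0, 0] [416.7 146.3]
[0, 0, 0.05] [303.1 105.8]
[0, 0, 0.05] [425.  131.7]
```

View pics/s5.png

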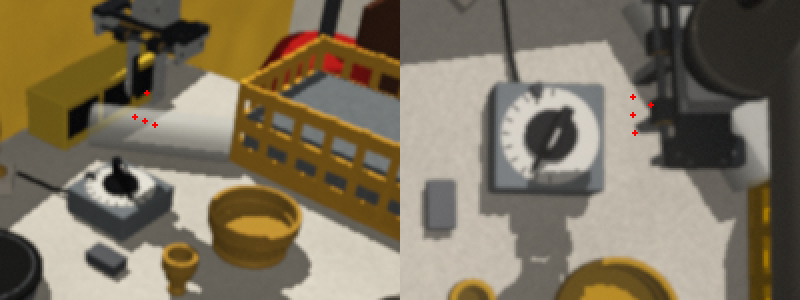

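```bash
python3 - <<'E'
from h import *
e=robot.snapshot("top");d=robot.snapshot("side")
t=cv2.imread("pics/t2.png");c=t[130:175,100:180]
for f,im in (("t2",t),):
    g=cv2.inRange(cv2.cvtColor(im,cv2.COLOR_BGR2HSV),(17,130,50),(32,255,255))[135:180,105:160]
    print(np.argwhere(g).min(0)+[135,105],np.argwhere(g).max(0)+[135,105])
print("tray trophy top",ray(e,122.5,147.5,.148),"proj reported",proj(e,[[.6257,.2946,.148],[.6257,.2946,.005]]))
print("s1 grip pt",(proj(d,[[.6272,.2908,.2484],[.6272,.2908,.2484-.1045]])-[60,100])*2)
S=cv2.resize(d["frame"][75:135,270:350,::-1],None,fx=5,fy=5,interpolation=cv2.INTER_CUBIC)
T=cv2.resize(e["frame"][105:165,385:465,::-1],None,fx=5,fy=5,interpolation=cv2.INTER_CUBIC)
cv2.imwrite("pics/s6.png",np.hstack([S,T]))
E
```

```text
[139 115] [179 146]
tray trophy top [0.62622085 0.29501274 0.148     ] proj reported [[122.68541993 147.73480638]
 [140.78112952 159.10650992]]
s1 grip pt [[153.6047613  176.33595849]
 [171.06994849 242.56296952]]
```

View pics/s6.png

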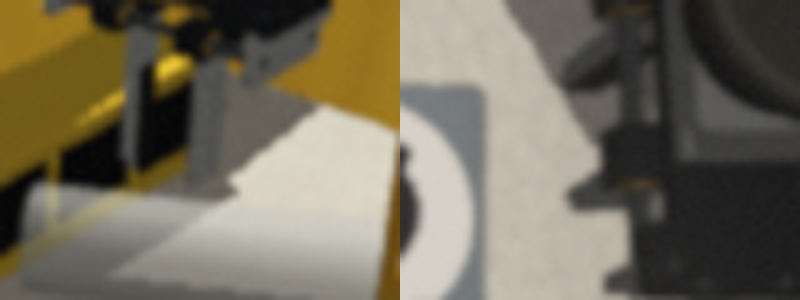

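Emit:
{"method": "play_rows", "body": {
  "series": [
    {"fingers": 0.0,"x": 0.03,"y": -0.05,"z": 0,"rx": 0,"ry": 0,"rz": 0},
    {"fingers": 0.0,"x": 0.03,"y": -0.045,"z": 0,"rx": 0,"ry": 0,"rz": 0},
    {"fingers": 0.0,"x": 0.028,"y": -0.045,"z": 0,"rx": 0,"ry": 0,"rz": 0},
    {"fingers": 0.0,"x": 0,"y": 0,"z": 0.05,"rx": 0,"ry": 0,"rz": 0},
    {"fingers": 0.0,"x": 0,"y": 0,"z": 0.05,"rx": 0,"ry": 0,"rz": 0},
    {"fingers": 0.0,"x": 0,"y": 0,"z": 0.03,"rx": 0,"ry": 0,"rz": 0},
    {"fingers": 0.0,"x": 0,"y": 0,"z": 0.02,"rx": 0,"ry": 0,"rz": 0},
    {"fingers": 0.0,"x": 0,"y": 0,"z": 0.005,"rx": 0,"ry": 0,"rz": 0},
    {"fingers": 0.0,"x": 0,"y": 0,"z": 0.002,"rx": 0,"ry": 0,"rz": 0},
    {"fingers": 0.0,"x": 0,"y": 0,"z": 0,"rx": 0,"ry": 0,"rz": 0}
  ]
}}

```text
t: 13.12
position: [0.4999, -0.251, -0.0077]
orientation: [0.707, 0.708, 0.0, 0.001]
ft_force: [-0.1, 0.1, 0.9]
opening: 0.0006
gripper_force: 0.0
```

Emit:
{"method": "play_rows", "body": {
  "series": [
    {"fingers": 0.0,"x": 0,"y": 0,"z": 0.003,"rx": 0,"ry": 0,"rz": 0},
    {"fingers": 0.0,"x": 0,"y": 0,"z": 0.003,"rx": 0,"ry": 0,"rz": 0},
    {"fingers": 0.0,"x": 0,"y": 0,"z": 0.003,"rx": 0,"ry": 0,"rz": 0},
    {"fingers": 0.0,"x": 0,"y": 0,"z": 0,"rx": 0,"ry": 0,"rz": 0}
  ]
}}

```text
t: 13.62
position: [0.4995, -0.2505, -0.0179]
orientation: [0.706, 0.708, -0.0, -0.0]
ft_force: [-0.7, -0.1, 0.3]
opening: 0.0001
gripper_force: 0.0
```

Emit:
{"method": "play_rows", "body": {
  "series": [
    {"fingers": 0.0,"x": 0,"y": 0,"z": 0.002,"rx": 0,"ry": 0,"rz": 0},
    {"fingers": 0.0,"x": 0,"y": 0,"z": 0.002,"rx": 0,"ry": 0,"rz": 0}
  ]
}}

```text
t: 13.88
position: [0.4997, -0.2506, -0.0217]
orientation: [0.706, 0.708, 0.0, -0.0]
ft_force: [-0.2, 0.5, 0.6]
opening: 0.0005
gripper_force: 0.0
```

Emit:
{"method": "play_rows", "body": {
  "series": [
    {"fingers": 0.0,"x": 0,"y": 0,"z": 0.002,"rx": 0,"ry": 0,"rz": 0},
    {"fingers": 0.0,"x": 0,"y": 0,"z": 0,"rx": 0,"ry": 0,"rz": 0}
  ]
}}

```text
t: 14.12
position: [0.4995, -0.2506, -0.0238]
orientation: [0.706, 0.708, -0.0, -0.0]
ft_force: [-0.9, 0.6, -0.1]
opening: 0.0001
gripper_force: 0.0
```

Emit:
{"method": "play_rows", "body": {
  "series": [
    {"fingers": 0.0,"x": 0,"y": 0,"z": 0.002,"rx": 0,"ry": 0,"rz": 0},
    {"fingers": 0.0,"x": 0,"y": 0,"z": 0,"rx": 0,"ry": 0,"rz": 0}
  ]
}}

```text
t: 14.38
position: [0.4996, -0.2506, -0.0257]
orientation: [0.706, 0.708, -0.0, -0.0]
ft_force: [0.2, 0.9, 0.2]
opening: 0.0003
gripper_force: 0.0
```

Emit:
{"method": "play_rows", "body": {
  "series": [
    {"fingers": 0.0,"x": 0,"y": 0,"z": 0.002,"rx": 0,"ry": 0,"rz": 0},
    {"fingers": 0.0,"x": 0,"y": 0,"z": 0,"rx": 0,"ry": 0,"rz": 0}
  ]
}}

```text
t: 14.62
position: [0.4996, -0.2506, -0.0278]
orientation: [0.706, 0.708, -0.0, -0.0]
ft_force: [0.0, 0.4, 0.5]
opening: 0.0005
gripper_force: 0.0
```

Emit:
{"method": "play_rows", "body": {
  "series": [
    {"fingers": 0.0,"x": 0,"y": 0,"z": 0.001,"rx": 0,"ry": 0,"rz": 0},
    {"fingers": 0.0,"x": 0,"y": 0,"z": 0,"rx": 0,"ry": 0,"rz": 0}
  ]
}}

```text
t: 14.88
position: [0.4996, -0.2506, -0.0287]
orientation: [0.706, 0.708, 0.0, -0.0]
ft_force: [-0.6, -0.1, 0.0]
opening: 0.0006
gripper_force: 0.0
```

Emit:
{"method": "play_rows", "body": {
  "series": [
    {"fingers": 0.0,"x": 0,"y": 0,"z": 0.002,"rx": 0,"ry": 0,"rz": 0},
    {"fingers": 0.0,"x": 0,"y": 0,"z": 0,"rx": 0,"ry": 0,"rz": 0}
  ]
}}

```text
t: 15.12
position: [0.4995, -0.2506, -0.0308]
orientation: [0.706, 0.708, -0.0, -0.0]
ft_force: [-0.3, -0.7, -0.0]
opening: 0.0007
gripper_force: 0.0
```

Emit:
{"method": "play_rows", "body": {
  "series": [
    {"fingers": 0.0,"x": 0,"y": 0,"z": 0.002,"rx": 0,"ry": 0,"rz": 0},
    {"fingers": 0.0,"x": 0,"y": 0,"z": 0,"rx": 0,"ry": 0,"rz": 0}
  ]
}}

```text
t: 15.38
position: [0.4995, -0.2506, -0.0328]
orientation: [0.706, 0.708, -0.0, -0.0]
ft_force: [-0.1, -0.4, 0.6]
opening: 0.0008
gripper_force: 0.0
```

Emit:
{"method": "play_rows", "body": {
  "series": [
    {"fingers": 0.0,"x": 0,"y": 0,"z": 0.002,"rx": 0,"ry": 0,"rz": 0},
    {"fingers": 0.0,"x": 0,"y": 0,"z": 0,"rx": 0,"ry": 0,"rz": 0}
  ]
}}

```text
t: 15.62
position: [0.4996, -0.2506, -0.0348]
orientation: [0.706, 0.708, -0.0, -0.0]
ft_force: [-0.2, -0.3, 0.8]
opening: 0.0003
gripper_force: 0.0
```

Emit:
{"method": "play_rows", "body": {
  "series": [
    {"fingers": 0.0,"x": 0,"y": 0,"z": 0.002,"rx": 0,"ry": 0,"rz": 0},
    {"fingers": 0.0,"x": 0,"y": 0,"z": 0,"rx": 0,"ry": 0,"rz": 0}
  ]
}}

```text
t: 15.88
position: [0.4998, -0.2507, -0.0359]
orientation: [0.706, 0.708, -0.0, 0.0]
ft_force: [-4.4, 1.9, 17.7]
opening: 0.0001
gripper_force: 8.4
```

Emit:
{"method": "play_rows", "body": {
  "series": [
    {"fingers": 0.0,"x": 0,"y": 0,"z": 0.002,"rx": 0,"ry": 0,"rz": 0},
    {"fingers": 0.0,"x": 0,"y": 0,"z": 0,"rx": 0,"ry": 0,"rz": 0}
  ]
}}

```text
t: 16.12
position: [0.4999, -0.2508, -0.0362]
orientation: [0.706, 0.708, -0.0, 0.0]
ft_force: [-16.1, 7.7, 54.5]
opening: 0.0004
gripper_force: 27.2
```

Emit:
{"method": "play_rows", "body": {
  "series": [
    {"fingers": 0.0,"x": 0,"y": 0,"z": 0.002,"rx": 0,"ry": 0,"rz": 0},
    {"fingers": 0.0,"x": 0,"y": 0,"z": 0,"rx": 0,"ry": 0,"rz": 0}
  ]
}}

```text
t: 16.38
position: [0.5, -0.2509, -0.0365]
orientation: [0.706, 0.708, -0.001, 0.001]
ft_force: [-28.1, 11.4, 91.2]
opening: 0.0005
gripper_force: 46.2
```

Emit:
{"method": "play_rows", "body": {
  "series": [
    {"fingers": 0.0,"x": 0,"y": 0,"z": -0.03,"rx": 0,"ry": 0,"rz": 0},
    {"fingers": 0.04,"x": 0,"y": 0,"z": -0.055,"rx": 0,"ry": 0,"rz": 0},
    {"fingers": 0.04,"x": 0,"y": 0,"z": -0.055,"rx": 0,"ry": 0,"rz": 0},
    {"fingers": 0.04,"x": -0.045,"y": -0.005,"z": 0,"rx": 0,"ry": 0,"rz": 0},
    {"fingers": 0.04,"x": -0.045,"y": -0.005,"z": 0,"rx": 0,"ry": 0,"rz": 0},
    {"fingers": 0.04,"x": 0,"y": 0,"z": 0.04,"rx": 0,"ry": 0,"rz": 0},
    {"fingers": 0.04,"x": 0,"y": 0,"z": 0.025,"rx": 0,"ry": 0,"rz": 0},
    {"fingers": 0.04,"x": 0,"y": 0,"z": 0.018,"rx": 0,"ry": 0,"rz": 0},
    {"fingers": 0.04,"x": 0,"y": 0,"z": 0,"rx": 0,"ry": 0,"rz": 0}
  ]
}}

```text
t: 17.5
position: [0.4893, -0.3401, 0.0154]
orientation: [0.706, 0.708, -0.0, -0.001]
ft_force: [-0.4, 0.4, 0.8]
opening: 0.0399
gripper_force: 0.0
```

Emit:
{"method": "play_rows", "body": {
  "series": [
    {"fingers": 0.04,"x": 0,"y": 0,"z": 0.003,"rx": 0,"ry": 0,"rz": 0},
    {"fingers": 0.002,"x": 0,"y": 0,"z": 0,"rx": 0,"ry": 0,"rz": 0},
    {"fingers": 0.002,"x": 0,"y": 0,"z": 0,"rx": 0,"ry": 0,"rz": 0},
    {"fingers": 0.002,"x": 0,"y": 0,"z": 0,"rx": 0,"ry": 0,"rz": 0},
    {"fingers": 0.002,"x": 0,"y": 0,"z": 0,"rx": 0,"ry": 0,"rz": 0},
    {"fingers": 0.002,"x": 0,"y": 0,"z": 0,"rx": 0,"ry": 0,"rz": 0}
  ],
  "force": 50
}}

```text
t: 18.25
position: [0.4898, -0.3408, 0.0137]
orientation: [0.706, 0.708, -0.0, 0.0]
ft_force: [-2.8, -0.6, 5.5]
opening: 0.0077
gripper_force: 49.8
```

Emit:
{"method": "play_rows", "body": {
  "series": [
    {"fingers": 0.002,"x": 0,"y": 0,"z": -0.02,"rx": 0,"ry": 0,"rz": 0},
    {"fingers": 0.002,"x": 0,"y": 0,"z": -0.04,"rx": 0,"ry": 0,"rz": 0},
    {"fingers": 0.002,"x": 0,"y": 0,"z": -0.04,"rx": 0,"ry": 0,"rz": 0},
    {"fingers": 0.002,"x": 0,"y": 0,"z": -0.03,"rx": 0,"ry": 0,"rz": 0},
    {"fingers": 0.002,"x": 0.02,"y": 0.014,"z": 0,"rx": 0,"ry": 0,"rz": 0},
    {"fingers": 0.002,"x": 0.04,"y": 0.027,"z": 0,"rx": 0,"ry": 0,"rz": 0},
    {"fingers": 0.002,"x": 0.045,"y": 0.03,"z": 0,"rx": 0,"ry": 0,"rz": 0},
    {"fingers": 0.002,"x": 0.045,"y": 0.03,"z": 0,"rx": 0,"ry": 0,"rz": 0},
    {"fingers": 0.002,"x": 0.045,"y": 0.03,"z": 0,"rx": 0,"ry": 0,"rz": 0},
    {"fingers": 0.002,"x": 0.045,"y": 0.03,"z": 0,"rx": 0,"ry": 0,"rz": 0},
    {"fingers": 0.002,"x": 0.045,"y": 0.03,"z": 0,"rx": 0,"ry": 0,"rz": 0},
    {"fingers": 0.002,"x": 0.03,"y": 0.02,"z": 0,"rx": 0,"ry": 0,"rz": 0}
  ]
}}

```text
t: 19.75
position: [0.7011, -0.0221, 0.1444]
orientation: [0.706, 0.709, 0.001, -0.0]
ft_force: [-0.6, -1.0, -3.9]
opening: 0.0073
gripper_force: 50.0
```

Emit:
{"method": "play_rows", "body": {
  "series": [
    {"fingers": 0.002,"x": 0.03,"y": 0.02,"z": 0,"rx": 0,"ry": 0,"rz": 0},
    {"fingers": 0.002,"x": 0.015,"y": 0.013,"z": 0,"rx": 0,"ry": 0,"rz": 0},
    {"fingers": 0.002,"x": 0,"y": 0,"z": 0,"rx": 0,"ry": 0,"rz": 0},
    {"fingers": 0.002,"x": 0,"y": 0,"z": 0,"rx": 0,"ry": 0,"rz": 0}
  ]
}}

```text
t: 20.25
position: [0.7328, 0.0183, 0.1435]
orientation: [0.707, 0.707, -0.0, 0.0]
ft_force: [0.1, -0.8, -4.1]
opening: 0.0078
gripper_force: 50.0
```

```bash
python3 - <<'E'
from h import *
go(.734,.0195,.013+.045)
d=robot.snapshot("side")
print(fit(d,1,.666,.0195,robot.sense()["position"][2]-.0135))
E
```

```text
t 20.2 at [0.7328 0.0183 0.1435] psi 1.572 j [ 0.14  0.57 -0.38  1.46  0.22  1.16 -0.27] open 0.0078
  move x 0.0012 y 0.0012 z 0.0855 rz 0.001
(array([0.66675225, 0.02383339]), np.float64(0.8816705203087256))
```

Emit:
{"method": "play_rows", "body": {
  "series": [
    {"fingers": 0.002,"x": 0.001,"y": 0.001,"z": 0.03,"rx": 0,"ry": 0,"rz": 0},
    {"fingers": 0.002,"x": 0,"y": 0,"z": 0.03,"rx": 0,"ry": 0,"rz": 0},
    {"fingers": 0.002,"x": 0,"y": 0,"z": 0.015,"rx": 0,"ry": 0,"rz": 0},
    {"fingers": 0.002,"x": 0,"y": 0,"z": 0.007,"rx": 0,"ry": 0,"rz": 0},
    {"fingers": 0.002,"x": 0,"y": 0,"z": 0.003,"rx": 0,"ry": 0,"rz": 0},
    {"fingers": 0.002,"x": 0,"y": 0,"z": 0.001,"rx": 0,"ry": 0,"rz": 0},
    {"fingers": 0.002,"x": 0,"y": 0,"z": 0,"rx": 0,"ry": 0,"rz": 0}
  ]
}}

```text
t: 21.18
position: [0.7347, 0.0206, 0.0587]
orientation: [0.706, 0.708, 0.0, 0.001]
ft_force: [-1.5, -1.2, 6.0]
opening: 0.0078
gripper_force: 50.0
```

Emit:
{"method": "play_rows", "body": {
  "series": [
    {"fingers": 0.035,"x": 0,"y": 0,"z": 0,"rx": 0,"ry": 0,"rz": 0},
    {"fingers": 0.035,"x": 0,"y": 0,"z": 0,"rx": 0,"ry": 0,"rz": 0},
    {"fingers": 0.035,"x": 0,"y": 0,"z": -0.02,"rx": 0,"ry": 0,"rz": 0},
    {"fingers": 0.035,"x": 0,"y": 0,"z": -0.04,"rx": 0,"ry": 0,"rz": 0},
    {"fingers": 0.035,"x": 0,"y": 0,"z": -0.04,"rx": 0,"ry": 0,"rz": 0},
    {"fingers": 0.035,"x": 0.03,"y": -0.05,"z": 0,"rx": 0,"ry": 0,"rz": 0},
    {"fingers": 0.035,"x": 0.03,"y": -0.05,"z": 0,"rx": 0,"ry": 0,"rz": 0},
    {"fingers": 0.035,"x": 0.03,"y": -0.05,"z": 0,"rx": 0,"ry": 0,"rz": 0},
    {"fingers": 0.035,"x": 0.03,"y": -0.05,"z": 0,"rx": 0,"ry": 0,"rz": 0},
    {"fingers": 0.035,"x": 0.03,"y": -0.04,"z": 0,"rx": 0,"ry": 0,"rz": 0},
    {"fingers": 0.035,"x": 0,"y": 0,"z": 0,"rx": 0,"ry": 0,"rz": 0}
  ]
}}

```text
t: 22.55
position: [0.4918, 0.1729, 0.1593]
orientation: [0.705, 0.709, 0.001, 0.001]
ft_force: [0.4, -0.2, -0.3]
opening: 0.0348
gripper_force: 0.0
```

```bash
python3 - <<'E'
from h import *
d=robot.snapshot("top");e=robot.snapshot("side")
print("bowl1",fit(d,1,.666,.02,.045),fit(e,1,.666,.02,.045))
for k,x,y in((3,.4415,.1745),(4,.4305,.3365),(5,.443,-.175)): print(k,fit(d,k,x,y),fit(e,k,x,y))
go(.4855,.1745,.013)
cv2.imwrite("pics/t7.png",d["frame"][:,:,::-1])
E
```

```text
bowl1 (array([0.66871444, 0.02855038]), np.float64(0.02369594919474238)) (array([0.66759395, 0.02654226]), np.float64(0.7885702466518434))
3 (array([0.44560211, 0.12150159]), np.float64(0.4824535055787795)) (array([0.44254664, 0.17282248]), np.float64(0.08825253455688929))
4 (array([0.501 , 0.2465]), np.float64(0.0)) (array([0.42975888, 0.33428387]), np.float64(0.11720098264452941))
5 (array([ 0.44258628, -0.17287625]), np.float64(0.16351249053747163)) (array([ 0.44461719, -0.17714453]), np.float64(0.24496286384703397))
t 22.6 at [0.4944 0.1706 0.1588] psi 1.573 j [-0.01  0.23 -0.51  1.93  0.13  1.01 -0.58] open 0.0347
  move x 0.0040 y -0.0089 z 0.1458 rz 0.003
```

View pics/t7.png

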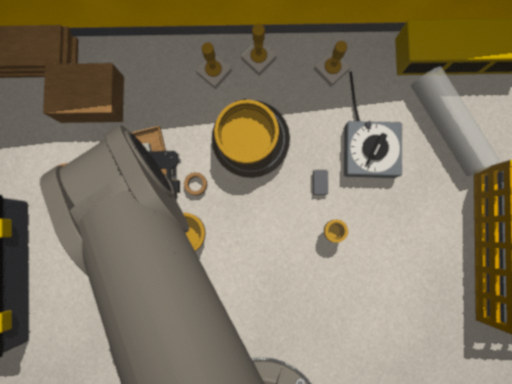

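Emit:
{"method": "play_rows", "body": {
  "series": [
    {"fingers": 0.035,"x": 0.003,"y": -0.008,"z": 0.03,"rx": 0,"ry": 0,"rz": 0},
    {"fingers": 0.035,"x": 0,"y": 0,"z": 0.05,"rx": 0,"ry": 0,"rz": 0},
    {"fingers": 0.035,"x": 0,"y": 0,"z": 0.035,"rx": 0,"ry": 0,"rz": 0},
    {"fingers": 0.035,"x": 0,"y": 0,"z": 0.02,"rx": 0,"ry": 0,"rz": 0},
    {"fingers": 0.035,"x": 0,"y": 0,"z": 0.01,"rx": 0,"ry": 0,"rz": 0},
    {"fingers": 0.035,"x": 0,"y": 0,"z": 0,"rx": 0,"ry": 0,"rz": 0},
    {"fingers": 0.002,"x": 0,"y": 0,"z": 0,"rx": 0,"ry": 0,"rz": 0},
    {"fingers": 0.002,"x": 0,"y": 0,"z": 0,"rx": 0,"ry": 0,"rz": 0},
    {"fingers": 0.002,"x": 0,"y": 0,"z": 0,"rx": 0,"ry": 0,"rz": 0},
    {"fingers": 0.002,"x": 0,"y": 0,"z": 0,"rx": 0,"ry": 0,"rz": 0}
  ]
}}

```text
t: 23.9
position: [0.486, 0.1734, 0.013]
orientation: [0.706, 0.708, 0.0, 0.0]
ft_force: [-2.9, -0.4, 8.3]
opening: 0.009
gripper_force: 48.0
```

```bash
python3 - <<'E'
from h import *
e=robot.snapshot("side")
print(fit(e,3,.4415,.1745))
go(.667+.044,.024,.013+.073)
E
```

```text
(array([0.44348437, 0.17311486]), np.float64(0.18665277838056799))
t 23.9 at [0.486  0.1733 0.0129] psi 1.573 j [-0.08  0.41 -0.46  2.07  0.28  0.72 -0.72] open 0.009
  move x -0.1498 y 0.2247 z -0.0731 rz 0.002
```

Emit:
{"method": "play_rows", "body": {
  "series": [
    {"fingers": 0.002,"x": 0,"y": 0,"z": -0.02,"rx": 0,"ry": 0,"rz": 0},
    {"fingers": 0.002,"x": 0,"y": 0,"z": -0.045,"rx": 0,"ry": 0,"rz": 0},
    {"fingers": 0.002,"x": 0,"y": 0,"z": -0.045,"rx": 0,"ry": 0,"rz": 0},
    {"fingers": 0.002,"x": 0,"y": 0,"z": -0.04,"rx": 0,"ry": 0,"rz": 0},
    {"fingers": 0.002,"x": -0.016,"y": 0.025,"z": 0,"rx": 0,"ry": 0,"rz": 0},
    {"fingers": 0.002,"x": -0.027,"y": 0.04,"z": 0,"rx": 0,"ry": 0,"rz": 0},
    {"fingers": 0.002,"x": -0.027,"y": 0.04,"z": 0,"rx": 0,"ry": 0,"rz": 0},
    {"fingers": 0.002,"x": -0.027,"y": 0.04,"z": 0,"rx": 0,"ry": 0,"rz": 0},
    {"fingers": 0.002,"x": -0.027,"y": 0.04,"z": 0,"rx": 0,"ry": 0,"rz": 0},
    {"fingers": 0.002,"x": -0.018,"y": 0.025,"z": 0,"rx": 0,"ry": 0,"rz": 0},
    {"fingers": 0.002,"x": -0.009,"y": 0.015,"z": 0,"rx": 0,"ry": 0,"rz": 0},
    {"fingers": 0.002,"x": 0,"y": 0,"z": 0,"rx": 0,"ry": 0,"rz": 0}
  ]
}}

```text
t: 25.45
position: [0.7112, 0.0226, 0.1619]
orientation: [0.707, 0.708, -0.0, -0.0]
ft_force: [-0.6, 0.1, -2.5]
opening: 0.0086
gripper_force: 48.0
```

```bash
python3 - <<'E'
from h import *
go(.711,.0225,.013+.073)
e=robot.snapshot("side");z0=robot.sense()["position"][2]-.013
b=robot.snapshot("top")
print(z0,fit(e,3,.667,.024,z0),proj(b,[[.667,.024,z0+.07]]))
E
```

```text
t 25.4 at [0.7112 0.0226 0.1619] psi 1.572 j [ 0.15  0.52 -0.39  1.5   0.21  1.17 -0.28] open 0.0086
  move x -0.0001 y -0.0002 z 0.0759 rz 0.001
0.14915660301613612 (array([0.63118942, 0.04824327]), np.float64(1.0040828152109844)) [[246.73472691 118.50955839]]
```

Emit:
{"method": "play_rows", "body": {
  "series": [
    {"fingers": 0.002,"x": 0,"y": 0,"z": 0.03,"rx": 0,"ry": 0,"rz": 0},
    {"fingers": 0.002,"x": 0,"y": 0,"z": 0.025,"rx": 0,"ry": 0,"rz": 0},
    {"fingers": 0.002,"x": 0,"y": 0,"z": 0.01,"rx": 0,"ry": 0,"rz": 0},
    {"fingers": 0.002,"x": 0,"y": 0,"z": 0.006,"rx": 0,"ry": 0,"rz": 0},
    {"fingers": 0.002,"x": 0,"y": 0,"z": 0.003,"rx": 0,"ry": 0,"rz": 0},
    {"fingers": 0.002,"x": 0,"y": 0,"z": 0.001,"rx": 0,"ry": 0,"rz": 0},
    {"fingers": 0.002,"x": 0,"y": 0,"z": 0,"rx": 0,"ry": 0,"rz": 0}
  ]
}}

```text
t: 26.42
position: [0.7114, 0.0227, 0.0879]
orientation: [0.706, 0.708, 0.0, 0.0]
ft_force: [-1.0, 0.3, -2.3]
opening: 0.0089
gripper_force: 48.0
```

Emit:
{"method": "play_rows", "body": {
  "series": [
    {"fingers": 0.002,"x": 0,"y": 0,"z": 0.002,"rx": 0,"ry": 0,"rz": 0},
    {"fingers": 0.002,"x": 0,"y": 0,"z": 0.001,"rx": 0,"ry": 0,"rz": 0},
    {"fingers": 0.002,"x": 0,"y": 0,"z": 0,"rx": 0,"ry": 0,"rz": 0}
  ]
}}

```text
t: 26.8
position: [0.7122, 0.0228, 0.086]
orientation: [0.706, 0.708, 0.001, 0.001]
ft_force: [-1.0, -0.9, 11.7]
opening: 0.0091
gripper_force: 48.0
```

Emit:
{"method": "play_rows", "body": {
  "series": [
    {"fingers": 0.03,"x": 0,"y": 0,"z": 0,"rx": 0,"ry": 0,"rz": 0},
    {"fingers": 0.03,"x": 0,"y": 0,"z": 0,"rx": 0,"ry": 0,"rz": 0},
    {"fingers": 0.03,"x": 0,"y": 0,"z": -0.03,"rx": 0,"ry": 0,"rz": 0},
    {"fingers": 0.03,"x": 0,"y": 0,"z": -0.05,"rx": 0,"ry": 0,"rz": 0},
    {"fingers": 0.03,"x": 0.04,"y": -0.032,"z": 0,"rx": 0,"ry": 0,"rz": 0},
    {"fingers": 0.03,"x": 0.045,"y": -0.036,"z": 0,"rx": 0,"ry": 0,"rz": 0},
    {"fingers": 0.03,"x": 0.045,"y": -0.036,"z": 0,"rx": 0,"ry": 0,"rz": 0},
    {"fingers": 0.03,"x": 0.045,"y": -0.036,"z": 0,"rx": 0,"ry": 0,"rz": 0},
    {"fingers": 0.03,"x": 0.045,"y": -0.036,"z": 0,"rx": 0,"ry": 0,"rz": 0},
    {"fingers": 0.03,"x": 0.045,"y": -0.036,"z": 0,"rx": 0,"ry": 0,"rz": 0},
    {"fingers": 0.03,"x": 0.045,"y": -0.034,"z": 0,"rx": 0,"ry": 0,"rz": 0},
    {"fingers": 0.03,"x": 0,"y": 0,"z": 0,"rx": 0,"ry": 0,"rz": 0}
  ]
}}

```text
t: 28.3
position: [0.4614, 0.3362, 0.1648]
orientation: [0.704, 0.71, 0.0, -0.001]
ft_force: [1.0, 0.2, -0.3]
opening: 0.0298
gripper_force: 0.0
```

```bash
python3 - <<'E'
from h import *
d=robot.snapshot("top");e=robot.snapshot("side")
print("b1",fit(d,1,.667,.027,.045))
# bowl3 nested: sees inner darker circle; save crop
cv2.imwrite("pics/t8.png",np.hstack([cv2.resize(d["frame"][90:190,200:300,::-1],(390,390),interpolation=2),cv2.resize(e["frame"][130:250,160:280,::-1],(390,390),interpolation=2)]))
print("4",fit(e,4,.4305,.3345),fit(d,4,.4305,.3365))
go(.4635,.3365,.013)
E
```

```text
b1 (array([0.66872314, 0.02876309]), np.float64(0.024590115140410342))
4 (array([0.43082886, 0.33528662]), np.float64(0.11833808194611169)) (array([0.43084854, 0.33899267]), np.float64(0.11996996110131378))
t 28.4 at [0.4645 0.3323 0.1644] psi 1.574 j [-0.28  0.31 -0.56  1.82  0.19  1.06 -0.9 ] open 0.03
  move x 0.0042 y -0.0010 z 0.1514 rz 0.003
```

View pics/t8.png

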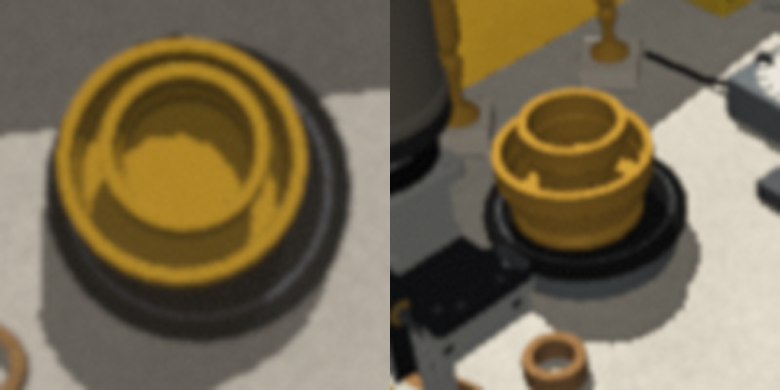

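Emit:
{"method": "play_rows", "body": {
  "series": [
    {"fingers": 0.03,"x": 0.003,"y": 0,"z": 0.04,"rx": 0,"ry": 0,"rz": 0},
    {"fingers": 0.03,"x": 0,"y": 0,"z": 0.05,"rx": 0,"ry": 0,"rz": 0},
    {"fingers": 0.03,"x": 0,"y": 0,"z": 0.035,"rx": 0,"ry": 0,"rz": 0},
    {"fingers": 0.03,"x": 0,"y": 0,"z": 0.018,"rx": 0,"ry": 0,"rz": 0},
    {"fingers": 0.03,"x": 0,"y": 0,"z": 0.008,"rx": 0,"ry": 0,"rz": 0},
    {"fingers": 0.03,"x": 0,"y": 0,"z": 0,"rx": 0,"ry": 0,"rz": 0},
    {"fingers": 0.002,"x": 0,"y": 0,"z": 0,"rx": 0,"ry": 0,"rz": 0},
    {"fingers": 0.002,"x": 0,"y": 0,"z": 0,"rx": 0,"ry": 0,"rz": 0},
    {"fingers": 0.002,"x": 0,"y": 0,"z": 0,"rx": 0,"ry": 0,"rz": 0},
    {"fingers": 0.002,"x": 0,"y": 0,"z": 0,"rx": 0,"ry": 0,"rz": 0}
  ]
}}

```text
t: 29.65
position: [0.4646, 0.3357, 0.0142]
orientation: [0.706, 0.708, 0.0, 0.0]
ft_force: [-1.9, -1.3, 7.4]
opening: 0.0086
gripper_force: 47.8
```

```bash
python3 - <<'E'
from h import *
d=robot.snapshot("top")
print("bowl3",ray(d,247.6,128.3,.143),"platter",ray(d,250.6,137.7,.045))
go(.667+.033,.0225,.013+.101)
E
```

```text
bowl3 [0.66583581 0.02452096 0.143     ] platter [0.66698118 0.02019843 0.045     ]
t 29.7 at [0.4646 0.3357 0.0141] psi 1.573 j [-0.34  0.49 -0.5   1.94  0.32  0.79 -1.02] open 0.009
  move x -0.3137 y 0.2348 z -0.0999 rz 0.002
```

Emit:
{"method": "play_rows", "body": {
  "series": [
    {"fingers": 0.002,"x": 0,"y": 0,"z": -0.03,"rx": 0,"ry": 0,"rz": 0},
    {"fingers": 0.002,"x": 0,"y": 0,"z": -0.05,"rx": 0,"ry": 0,"rz": 0},
    {"fingers": 0.002,"x": 0,"y": 0,"z": -0.05,"rx": 0,"ry": 0,"rz": 0},
    {"fingers": 0.002,"x": 0,"y": 0,"z": -0.05,"rx": 0,"ry": 0,"rz": 0},
    {"fingers": 0.002,"x": -0.025,"y": 0.019,"z": 0,"rx": 0,"ry": 0,"rz": 0},
    {"fingers": 0.002,"x": -0.045,"y": 0.034,"z": 0,"rx": 0,"ry": 0,"rz": 0},
    {"fingers": 0.002,"x": -0.045,"y": 0.034,"z": 0,"rx": 0,"ry": 0,"rz": 0},
    {"fingers": 0.002,"x": -0.045,"y": 0.034,"z": 0,"rx": 0,"ry": 0,"rz": 0},
    {"fingers": 0.002,"x": -0.045,"y": 0.034,"z": 0,"rx": 0,"ry": 0,"rz": 0},
    {"fingers": 0.002,"x": -0.045,"y": 0.034,"z": 0,"rx": 0,"ry": 0,"rz": 0},
    {"fingers": 0.002,"x": -0.04,"y": 0.03,"z": 0,"rx": 0,"ry": 0,"rz": 0},
    {"fingers": 0.002,"x": -0.023,"y": 0.016,"z": 0,"rx": 0,"ry": 0,"rz": 0}
  ]
}}

```text
t: 31.2
position: [0.7011, 0.0199, 0.1931]
orientation: [0.707, 0.707, -0.0, 0.0]
ft_force: [-0.6, 1.0, -1.4]
opening: 0.0091
gripper_force: 47.7
```

Emit:
{"method": "play_rows", "body": {
  "series": [
    {"fingers": 0.002,"x": 0,"y": 0,"z": 0,"rx": 0,"ry": 0,"rz": 0},
    {"fingers": 0.002,"x": 0,"y": 0,"z": 0,"rx": 0,"ry": 0,"rz": 0}
  ]
}}

```text
t: 31.45
position: [0.6996, 0.0243, 0.1935]
orientation: [0.706, 0.708, 0.0, -0.0]
ft_force: [0.4, 0.4, -1.9]
opening: 0.009
gripper_force: 47.7
```

```bash
python3 - <<'E'
from h import *
go(.699,.0225,.014+.101)
E
```

```text
t 31.4 at [0.6996 0.0243 0.1935] psi 1.574 j [ 0.15  0.48 -0.39  1.49  0.19  1.21 -0.27] open 0.009
  move x -0.0017 y -0.0006 z 0.0785 rz 0.003
```

Emit:
{"method": "play_rows", "body": {
  "series": [
    {"fingers": 0.002,"x": -0.002,"y": 0,"z": 0.03,"rx": 0,"ry": 0,"rz": 0},
    {"fingers": 0.002,"x": 0,"y": 0,"z": 0.025,"rx": 0,"ry": 0,"rz": 0},
    {"fingers": 0.002,"x": 0,"y": 0,"z": 0.012,"rx": 0,"ry": 0,"rz": 0},
    {"fingers": 0.002,"x": 0,"y": 0,"z": 0.006,"rx": 0,"ry": 0,"rz": 0},
    {"fingers": 0.002,"x": 0,"y": 0,"z": 0.004,"rx": 0,"ry": 0,"rz": 0},
    {"fingers": 0.002,"x": 0,"y": 0,"z": 0.001,"rx": 0,"ry": 0,"rz": 0},
    {"fingers": 0.002,"x": 0,"y": 0,"z": 0,"rx": 0,"ry": 0,"rz": 0}
  ]
}}

```text
t: 32.33
position: [0.7004, 0.0208, 0.1159]
orientation: [0.706, 0.708, 0.0, 0.0]
ft_force: [-0.3, 1.3, -0.9]
opening: 0.0084
gripper_force: 47.7
```

Emit:
{"method": "play_rows", "body": {
  "series": [
    {"fingers": 0.002,"x": 0,"y": 0,"z": 0.001,"rx": 0,"ry": 0,"rz": 0},
    {"fingers": 0.002,"x": 0,"y": 0,"z": 0.001,"rx": 0,"ry": 0,"rz": 0},
    {"fingers": 0.002,"x": 0,"y": 0,"z": 0,"rx": 0,"ry": 0,"rz": 0}
  ]
}}

```text
t: 32.7
position: [0.7014, 0.0209, 0.1153]
orientation: [0.706, 0.708, 0.001, 0.001]
ft_force: [-1.4, -0.8, 12.0]
opening: 0.0087
gripper_force: 47.8
```

Emit:
{"method": "play_rows", "body": {
  "series": [
    {"fingers": 0.026,"x": 0,"y": 0,"z": 0,"rx": 0,"ry": 0,"rz": 0},
    {"fingers": 0.026,"x": 0,"y": 0,"z": 0,"rx": 0,"ry": 0,"rz": 0},
    {"fingers": 0.026,"x": 0,"y": 0,"z": -0.02,"rx": 0,"ry": 0,"rz": 0},
    {"fingers": 0.026,"x": 0,"y": 0,"z": -0.04,"rx": 0,"ry": 0,"rz": 0},
    {"fingers": 0.026,"x": -0.03,"y": -0.036,"z": 0,"rx": 0,"ry": 0,"rz": 0},
    {"fingers": 0.026,"x": -0.035,"y": -0.042,"z": 0,"rx": 0,"ry": 0,"rz": 0},
    {"fingers": 0.026,"x": -0.035,"y": -0.042,"z": 0,"rx": 0,"ry": 0,"rz": 0},
    {"fingers": 0.026,"x": -0.035,"y": -0.042,"z": 0,"rx": 0,"ry": 0,"rz": 0},
    {"fingers": 0.026,"x": -0.035,"y": -0.042,"z": 0,"rx": 0,"ry": 0,"rz": 0},
    {"fingers": 0.026,"x": -0.026,"y": -0.03,"z": 0,"rx": 0,"ry": 0,"rz": 0},
    {"fingers": 0.026,"x": 0,"y": 0,"z": 0,"rx": 0,"ry": 0,"rz": 0},
    {"fingers": 0.026,"x": 0,"y": 0,"z": 0,"rx": 0,"ry": 0,"rz": 0}
  ]
}}

```text
t: 34.2
position: [0.4674, -0.1753, 0.1744]
orientation: [0.706, 0.708, 0.0, 0.001]
ft_force: [-0.7, 0.2, -0.2]
opening: 0.026
gripper_force: 0.0
```

```bash
python3 - <<'E'
from h import *
d=robot.snapshot("top");e=robot.snapshot("side")
print(fit(d,5,.4435,-.175),fit(e,5,.4435,-.175),fit(d,1,.6687,.0287,.045))
go(.4668,-.175,.013)
# bowl4 rim check: brightness profile via top crop
cv2.imwrite("pics/t9.png",np.hstack([cv2.resize(d["frame"][90:190,200:300,::-1],(390,390),interpolation=2),cv2.resize(e["frame"][130:250,160:280,::-1],(390,390),interpolation=2)]))
E
```

```text
(array([ 0.44319421, -0.17289081]), np.float64(0.29423073789856136)) (array([ 0.44317933, -0.17608724]), np.float64(0.24107876199402836)) (array([0.6687, 0.0287]), np.float64(0.02330852833457477))
t 34.3 at [ 0.4675 -0.1748  0.1738] psi 1.574 j [ 0.54  0.15 -0.35  1.97  0.06  1.03  0.17] open 0.0261
  move x -0.0002 y -0.0007 z 0.1608 rz 0.003
```

View pics/t9.png

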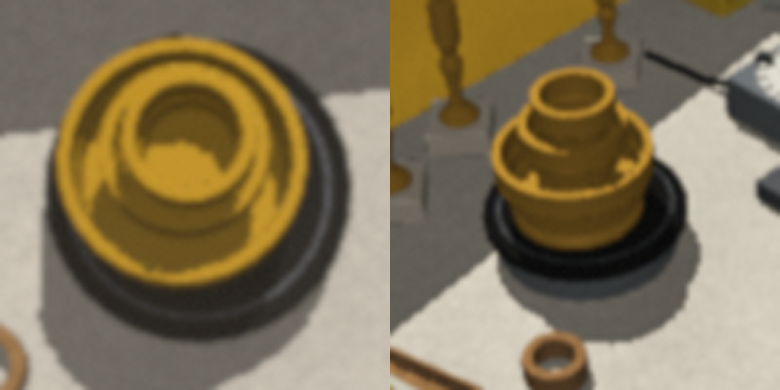

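Emit:
{"method": "play_rows", "body": {
  "series": [
    {"fingers": 0.026,"x": 0,"y": 0,"z": 0.05,"rx": 0,"ry": 0,"rz": 0},
    {"fingers": 0.026,"x": 0,"y": 0,"z": 0.05,"rx": 0,"ry": 0,"rz": 0},
    {"fingers": 0.026,"x": 0,"y": 0,"z": 0.035,"rx": 0,"ry": 0,"rz": 0},
    {"fingers": 0.026,"x": 0,"y": 0,"z": 0.018,"rx": 0,"ry": 0,"rz": 0},
    {"fingers": 0.026,"x": 0,"y": 0,"z": 0.008,"rx": 0,"ry": 0,"rz": 0},
    {"fingers": 0.026,"x": 0,"y": 0,"z": 0,"rx": 0,"ry": 0,"rz": 0},
    {"fingers": 0.002,"x": 0,"y": 0,"z": 0,"rx": 0,"ry": 0,"rz": 0},
    {"fingers": 0.002,"x": 0,"y": 0,"z": 0,"rx": 0,"ry": 0,"rz": 0},
    {"fingers": 0.002,"x": 0,"y": 0,"z": 0,"rx": 0,"ry": 0,"rz": 0},
    {"fingers": 0.002,"x": 0,"y": 0,"z": 0,"rx": 0,"ry": 0,"rz": 0}
  ]
}}

```text
t: 35.55
position: [0.4667, -0.1761, 0.0132]
orientation: [0.707, 0.708, 0.0, 0.0]
ft_force: [-2.8, 0.1, 7.4]
opening: 0.0085
gripper_force: 46.7
```

```bash
python3 - <<'E'
from h import *
d=robot.snapshot("top");c=ray(d,247.7,124.5,.171)
print("bowl4",c)
go(c[0]+.023,c[1],.013+.129)
E
```

```text
bowl4 [0.66708691 0.02347389 0.171     ]
t 35.6 at [ 0.4667 -0.176   0.0131] psi 1.572 j [ 0.5   0.37 -0.32  2.11  0.18  0.68  0.07] open 0.0088
  move x 0.1992 y 0.2237 z -0.1289 rz 0.002
```

Emit:
{"method": "play_rows", "body": {
  "series": [
    {"fingers": 0.002,"x": 0,"y": 0,"z": -0.03,"rx": 0,"ry": 0,"rz": 0},
    {"fingers": 0.002,"x": 0,"y": 0,"z": -0.06,"rx": 0,"ry": 0,"rz": 0},
    {"fingers": 0.002,"x": 0,"y": 0,"z": -0.06,"rx": 0,"ry": 0,"rz": 0},
    {"fingers": 0.002,"x": 0,"y": 0,"z": -0.06,"rx": 0,"ry": 0,"rz": 0},
    {"fingers": 0.002,"x": 0.02,"y": 0.022,"z": 0,"rx": 0,"ry": 0,"rz": 0},
    {"fingers": 0.002,"x": 0.035,"y": 0.04,"z": 0,"rx": 0,"ry": 0,"rz": 0},
    {"fingers": 0.002,"x": 0.035,"y": 0.04,"z": 0,"rx": 0,"ry": 0,"rz": 0},
    {"fingers": 0.002,"x": 0.035,"y": 0.04,"z": 0,"rx": 0,"ry": 0,"rz": 0},
    {"fingers": 0.002,"x": 0.035,"y": 0.04,"z": 0,"rx": 0,"ry": 0,"rz": 0},
    {"fingers": 0.002,"x": 0.025,"y": 0.027,"z": 0,"rx": 0,"ry": 0,"rz": 0},
    {"fingers": 0.002,"x": 0.013,"y": 0.014,"z": 0,"rx": 0,"ry": 0,"rz": 0},
    {"fingers": 0.002,"x": 0,"y": 0,"z": 0,"rx": 0,"ry": 0,"rz": 0}
  ]
}}

```text
t: 37.1
position: [0.6891, 0.0233, 0.2222]
orientation: [0.706, 0.708, -0.0, -0.0]
ft_force: [0.0, -1.1, -1.6]
opening: 0.0087
gripper_force: 48.0
```

Emit:
{"method": "play_rows", "body": {
  "series": [
    {"fingers": 0.002,"x": 0,"y": 0,"z": 0,"rx": 0,"ry": 0,"rz": 0}
  ]
}}

```text
t: 37.22
position: [0.6885, 0.0212, 0.2226]
orientation: [0.707, 0.707, -0.0, 0.0]
ft_force: [-0.2, 0.7, -0.7]
opening: 0.0085
gripper_force: 48.0
```

```bash
python3 - <<'E'
from h import *
go(.690,.022,.013+.129)
E
```

```text
t 37.2 at [0.6885 0.0212 0.2226] psi 1.571 j [ 0.19  0.45 -0.45  1.48  0.2   1.26 -0.28] open 0.0085
  move x 0.0008 y 0.0015 z 0.0806 rz 0.001
```

Emit:
{"method": "play_rows", "body": {
  "series": [
    {"fingers": 0.002,"x": 0,"y": 0,"z": 0.03,"rx": 0,"ry": 0,"rz": 0},
    {"fingers": 0.002,"x": 0,"y": 0,"z": 0.028,"rx": 0,"ry": 0,"rz": 0},
    {"fingers": 0.002,"x": 0,"y": 0,"z": 0.012,"rx": 0,"ry": 0,"rz": 0},
    {"fingers": 0.002,"x": 0,"y": 0,"z": 0.006,"rx": 0,"ry": 0,"rz": 0},
    {"fingers": 0.002,"x": 0,"y": 0,"z": 0.004,"rx": 0,"ry": 0,"rz": 0},
    {"fingers": 0.002,"x": 0,"y": 0,"z": 0.001,"rx": 0,"ry": 0,"rz": 0},
    {"fingers": 0.002,"x": 0,"y": 0,"z": 0,"rx": 0,"ry": 0,"rz": 0}
  ]
}}

```text
t: 38.1
position: [0.6897, 0.0227, 0.1424]
orientation: [0.706, 0.708, 0.001, 0.001]
ft_force: [0.4, -0.7, 5.7]
opening: 0.009
gripper_force: 48.1
```

Emit:
{"method": "play_rows", "body": {
  "series": [
    {"fingers": 0.002,"x": 0,"y": 0,"z": 0.001,"rx": 0,"ry": 0,"rz": 0},
    {"fingers": 0.002,"x": 0,"y": 0,"z": 0,"rx": 0,"ry": 0,"rz": 0}
  ]
}}

```text
t: 38.35
position: [0.6903, 0.0228, 0.1423]
orientation: [0.706, 0.708, 0.001, 0.001]
ft_force: [-0.9, -1.0, 13.6]
opening: 0.0082
gripper_force: 48.3
```

Emit:
{"method": "play_rows", "body": {
  "series": [
    {"fingers": 0.024,"x": 0,"y": 0,"z": 0,"rx": 0,"ry": 0,"rz": 0},
    {"fingers": 0.024,"x": 0,"y": 0,"z": 0,"rx": 0,"ry": 0,"rz": 0},
    {"fingers": 0.024,"x": 0,"y": 0,"z": -0.02,"rx": 0,"ry": 0,"rz": 0},
    {"fingers": 0.024,"x": 0,"y": 0,"z": -0.05,"rx": 0,"ry": 0,"rz": 0},
    {"fingers": 0.024,"x": -0.04,"y": -0.007,"z": 0,"rx": 0,"ry": 0,"rz": 0},
    {"fingers": 0.024,"x": -0.045,"y": -0.008,"z": 0,"rx": 0,"ry": 0,"rz": 0},
    {"fingers": 0.024,"x": -0.045,"y": -0.008,"z": 0,"rx": 0,"ry": 0,"rz": 0},
    {"fingers": 0.024,"x": -0.045,"y": -0.008,"z": 0,"rx": 0,"ry": 0,"rz": 0},
    {"fingers": 0.05,"x": -0.045,"y": -0.008,"z": 0,"rx": 0,"ry": 0,"rz": 0},
    {"fingers": 0.05,"x": -0.045,"y": -0.008,"z": 0,"rx": 0,"ry": 0,"rz": 0},
    {"fingers": 0.05,"x": -0.031,"y": -0.005,"z": 0,"rx": 0,"ry": 0,"rz": 0}
  ]
}}

```text
t: 39.72
position: [0.6372, -0.2759, 0.2119]
orientation: [0.707, 0.707, 0.0, 0.001]
ft_force: [0.7, 0.3, 0.3]
opening: 0.0488
gripper_force: 0.0
```

Emit:
{"method": "play_rows", "body": {
  "series": [
    {"fingers": 0.05,"x": 0,"y": 0,"z": 0,"rx": 0,"ry": 0,"rz": -0.185},
    {"fingers": 0.05,"x": 0,"y": 0,"z": 0,"rx": 0,"ry": 0,"rz": -0.185},
    {"fingers": 0.05,"x": 0,"y": 0,"z": 0,"rx": 0,"ry": 0,"rz": -0.185},
    {"fingers": 0.05,"x": 0,"y": 0,"z": 0,"rx": 0,"ry": 0,"rz": -0.185},
    {"fingers": 0.05,"x": 0,"y": 0,"z": 0,"rx": 0,"ry": 0,"rz": -0.185},
    {"fingers": 0.05,"x": 0,"y": 0,"z": 0,"rx": 0,"ry": 0,"rz": -0.185},
    {"fingers": 0.05,"x": 0,"y": 0,"z": 0,"rx": 0,"ry": 0,"rz": 0},
    {"fingers": 0.05,"x": 0,"y": 0,"z": 0,"rx": 0,"ry": 0,"rz": 0}
  ]
}}

```text
t: 40.72
position: [0.6377, -0.2735, 0.211]
orientation: [0.23, 0.973, -0.0, 0.0]
ft_force: [-0.5, -0.3, -0.1]
opening: 0.0499
gripper_force: 0.0
```

```bash
python3 - <<'E'
from h import *
go(.6375,-.2735,.030,2.68)
d=cv2.imread("pics/t7.png")  # unoccluded dial view
e=robot.snapshot("top")
g=cv2.cvtColor(d,cv2.COLOR_BGR2GRAY).astype(np.float32)
for c in((.6375,-.2727),(.6385,-.2744)):
  for z in(.052,.058):
    a=np.deg2rad(np.arange(0,360,2));P=[]
    V=[]
    for r in(.036,.039,.042):
        p=proj(e,np.c_[c[0]+r*np.cos(a),c[1]+r*np.sin(a),0*a+z]).astype(np.float32)
        V.append(cv2.remap(g,p[:,:1],p[:,1:],cv2.INTER_LINEAR)[:,0])
    V=np.array(V);m=V.mean(0)
    w=lambda lo,hi:(lambda i,q:(round(float((np.rad2deg(a[i])*q).sum()/q.sum()),1),int(q.max())))(np.where((np.rad2deg(a)>=lo)&(np.rad2deg(a)<=hi))[0],np.clip(150-m[(np.rad2deg(a)>=lo)&(np.rad2deg(a)<=hi)],0,None))
    print(c,z,"pointer",w(135,175),"clip",w(5,35),m[::5].astype(int).tolist())
E
```

```text
t 40.7 at [ 0.6377 -0.2735  0.211 ] psi 2.678 j [ 0.72  0.49 -0.58  1.48  0.27  1.26  1.21] open 0.0499
  move x 0.0002 y -0.0001 z 0.1810 rz -0.002
(0.6375, -0.2727) 0.052 pointer (155.1, 89) clip (nan, 0) [208, 207, 191, 210, 211, 211, 211, 211, 211, 210, 209, 208, 207, 205, 199, 83, 99, 177, 203, 201, 203, 206, 207, 207, 208, 207, 204, 203, 199, 200, 201, 161, 77, 107, 196, 207]
(0.6375, -0.2727) 0.058 pointer (153.8, 92) clip (nan, 0) [210, 208, 185, 209, 211, 211, 211, 211, 211, 208, 207, 202, 201, 194, 186, 66, 108, 182, 199, 198, 203, 208, 208, 208, 209, 208, 208, 207, 207, 208, 208, 183, 109, 128, 199, 209]
(0.6385, -0.2744) 0.052 pointer (153.6, 92) clip (nan, 0) [209, 208, 187, 209, 211, 211, 211, 210, 211, 208, 206, 201, 199, 193, 183, 63, 109, 182, 199, 198, 203, 208, 208, 208, 209, 208, 208, 207, 207, 208, 208, 183, 104, 122, 197, 208]
(0.6385, -0.2744) 0.058 pointer (152.3, 94) clip (nan, 0) [210, 210, 190, 205, 211, 210, 210, 209, 209, 203, 198, 186, 183, 175, 161, 55, 114, 181, 192, 195, 203, 208, 208, 209, 209, 208, 209, 209, 209, 209, 209, 198, 139, 151, 198, 210]<stdin>:14: RuntimeWarning: invalid value encountered in scalar divide
```

Emit:
{"method": "play_rows", "body": {
  "series": [
    {"fingers": 0.05,"x": 0,"y": 0,"z": 0.05,"rx": 0,"ry": 0,"rz": 0},
    {"fingers": 0.05,"x": 0,"y": 0,"z": 0.05,"rx": 0,"ry": 0,"rz": -0.01},
    {"fingers": 0.05,"x": 0,"y": 0,"z": 0.045,"rx": 0,"ry": 0,"rz": 0},
    {"fingers": 0.05,"x": 0,"y": 0,"z": 0.025,"rx": 0,"ry": 0,"rz": 0},
    {"fingers": 0.05,"x": 0,"y": 0,"z": 0.009,"rx": 0,"ry": 0,"rz": 0},
    {"fingers": 0.05,"x": 0,"y": 0,"z": 0,"rx": 0,"ry": 0,"rz": 0},
    {"fingers": 0.004,"x": 0,"y": 0,"z": 0,"rx": 0,"ry": 0,"rz": 0},
    {"fingers": 0.004,"x": 0,"y": 0,"z": 0,"rx": 0,"ry": 0,"rz": 0},
    {"fingers": 0.004,"x": 0,"y": 0,"z": 0,"rx": 0,"ry": 0,"rz": 0},
    {"fingers": 0.004,"x": 0,"y": 0,"z": 0,"rx": 0,"ry": 0,"rz": 0}
  ],
  "force": 20
}}

```text
t: 42.02
position: [0.6371, -0.2761, 0.0318]
orientation: [0.223, 0.975, -0.002, 0.0]
ft_force: [-6.3, -13.2, 6.8]
opening: 0.014
gripper_force: 20.3
```

```bash
python3 - <<'E'
from h import *
go(.6375,-.2735,.030,.35)
e=robot.snapshot("top");d=cv2.imread("pics/t7.png")
g=cv2.cvtColor(d,cv2.COLOR_BGR2GRAY).astype(np.float32)
for c in((.6375,-.2727),(.6385,-.2744)):
  for z in(.052,.056):
    D=np.arange(8,34,2);a=np.deg2rad(D)
    for r in(.044,.047,.050,.053):
        p=proj(e,np.c_[c[0]+r*np.cos(a),c[1]+r*np.sin(a),0*a+z]).astype(np.float32)
        print(c,z,r,cv2.remap(g,p[:,:1],p[:,1:],cv2.INTER_LINEAR)[:,0].astype(int).tolist())
E
```

```text
t 42.0 at [ 0.6371 -0.2761  0.0318] psi 2.691 j [ 0.69  0.65 -0.53  1.64  0.39  0.96  1.14] open 0.014
  move x 0.0007 y 0.0025 z 0.0018 rz 2.341
(0.6375, -0.2727) 0.052 0.044 [203, 195, 185, 169, 154, 144, 164, 182, 198, 206, 209, 208, 209]
(0.6375, -0.2727) 0.052 0.047 [180, 159, 139, 126, 121, 136, 158, 182, 197, 202, 195, 193, 198]
(0.6375, -0.2727) 0.052 0.05 [155, 123, 96, 86, 88, 105, 132, 163, 186, 188, 181, 174, 186]
(0.6375, -0.2727) 0.052 0.053 [130, 101, 80, 74, 74, 84, 107, 147, 177, 190, 180, 172, 178]
(0.6375, -0.2727) 0.056 0.044 [203, 196, 187, 173, 157, 145, 146, 166, 185, 202, 206, 208, 207]
(0.6375, -0.2727) 0.056 0.047 [186, 162, 140, 120, 113, 114, 138, 161, 186, 197, 198, 191, 192]
(0.6375, -0.2727) 0.056 0.05 [171, 138, 108, 84, 79, 88, 107, 135, 166, 185, 186, 178, 174]
(0.6375, -0.2727) 0.056 0.053 [144, 110, 89, 77, 73, 73, 87, 118, 157, 183, 187, 177, 171]
(0.6385, -0.2744) 0.052 0.044 [205, 200, 191, 182, 166, 152, 140, 158, 177, 194, 205, 208, 208]
(0.6385, -0.2744) 0.052 0.047 [193, 174, 151, 131, 118, 114, 130, 153, 177, 194, 202, 196, 193]
(0.6385, -0.2744) 0.052 0.05 [180, 152, 120, 92, 82, 85, 100, 125, 157, 183, 188, 182, 174]
(0.6385, -0.2744) 0.052 0.053 [157, 123, 97, 79, 74, 73, 82, 105, 146, 175, 190, 180, 172]
(0.6385, -0.2744) 0.056 0.044 [208, 201, 193, 183, 169, 154, 143, 140, 161, 180, 199, 205, 208]
(0.6385, -0.2744) 0.056 0.047 [203, 185, 161, 134, 114, 106, 107, 130, 157, 181, 194, 199, 192]
(0.6385, -0.2744) 0.056 0.05 [189, 167, 134, 105, 82, 76, 84, 102, 130, 162, 184, 187, 179]
(0.6385, -0.2744) 0.056 0.053 [166, 136, 104, 86, 78, 73, 71, 86, 116, 155, 183, 187, 177]
```

Emit:
{"method": "play_rows", "body": {
  "series": [
    {"fingers": 0.004,"x": 0,"y": -0.003,"z": 0,"rx": 0,"ry": 0,"rz": 0},
    {"fingers": 0.004,"x": 0,"y": 0,"z": 0,"rx": 0,"ry": 0,"rz": 0}
  ]
}}

```text
t: 42.32
position: [0.6371, -0.2761, 0.0319]
orientation: [0.223, 0.975, 0.0, 0.001]
ft_force: [1.3, -0.5, 4.6]
opening: 0.0138
gripper_force: 20.0
```

Emit:
{"method": "play_rows", "body": {
  "series": [
    {"fingers": 0.004,"x": 0,"y": 0,"z": 0,"rx": 0,"ry": 0,"rz": 0.15},
    {"fingers": 0.004,"x": 0,"y": 0,"z": 0,"rx": 0,"ry": 0,"rz": 0.15},
    {"fingers": 0.004,"x": 0,"y": 0,"z": 0,"rx": 0,"ry": 0,"rz": 0.15},
    {"fingers": 0.004,"x": 0,"y": 0,"z": 0,"rx": 0,"ry": 0,"rz": 0.15},
    {"fingers": 0.004,"x": 0,"y": 0,"z": 0,"rx": 0,"ry": 0,"rz": 0.15},
    {"fingers": 0.004,"x": 0,"y": 0,"z": 0,"rx": 0,"ry": 0,"rz": 0},
    {"fingers": 0.004,"x": 0,"y": 0,"z": 0,"rx": 0,"ry": 0,"rz": 0}
  ]
}}

```text
t: 43.2
position: [0.6369, -0.2763, 0.0319]
orientation: [0.562, 0.827, -0.0, 0.001]
ft_force: [1.7, -1.2, 5.9]
opening: 0.0137
gripper_force: 20.0
```

Emit:
{"method": "play_rows", "body": {
  "series": [
    {"fingers": 0.004,"x": 0,"y": 0,"z": 0,"rx": 0,"ry": 0,"rz": 0.15},
    {"fingers": 0.004,"x": 0,"y": 0,"z": 0,"rx": 0,"ry": 0,"rz": 0.15},
    {"fingers": 0.004,"x": 0,"y": 0,"z": 0,"rx": 0,"ry": 0,"rz": 0.15},
    {"fingers": 0.004,"x": 0,"y": 0,"z": 0,"rx": 0,"ry": 0,"rz": 0.15},
    {"fingers": 0.004,"x": 0,"y": 0,"z": 0,"rx": 0,"ry": 0,"rz": 0.15},
    {"fingers": 0.004,"x": 0,"y": 0,"z": 0,"rx": 0,"ry": 0,"rz": 0.15},
    {"fingers": 0.004,"x": 0,"y": 0,"z": 0,"rx": 0,"ry": 0,"rz": 0.15},
    {"fingers": 0.004,"x": 0,"y": 0,"z": 0,"rx": 0,"ry": 0,"rz": 0.15},
    {"fingers": 0.004,"x": 0,"y": 0,"z": 0,"rx": 0,"ry": 0,"rz": 0.15},
    {"fingers": 0.004,"x": 0,"y": 0,"z": 0,"rx": 0,"ry": 0,"rz": 0}
  ]
}}

```text
t: 44.45
position: [0.6365, -0.2763, 0.0318]
orientation: [0.956, 0.293, -0.0, 0.0]
ft_force: [-0.6, -2.1, 9.4]
opening: 0.0139
gripper_force: 20.0
```

```bash
cat > dl.py <<'E'
from h import *
# polar map of dial, side and top: rows radius, cols angle
def dump(n,c=(.637,-.276),z=.055,D=np.arange(0,64,4),R=(.036,.039,.042,.045,.048,.051)):
    e=robot.snapshot(n);g=cv2.cvtColor(e["frame"],cv2.COLOR_RGB2GRAY).astype(np.float32);a=np.deg2rad(D);print(n,D.tolist())
    for r in R:
        p=proj(e,np.c_[c[0]+r*np.cos(a),c[1]+r*np.sin(a),0*a+z]).astype(np.float32)
        print(r,cv2.remap(g,p[:,:1],p[:,1:],cv2.INTER_LINEAR)[:,0].astype(int).tolist())
E
python3 - <<'E'
from dl import *
go(.637,-.276,.032,.35);dump("top");dump("side")
E
```

```text
t 44.5 at [ 0.6365 -0.2763  0.0318] psi 0.595 j [ 0.35  0.59 -0.04  1.66  0.03  0.89 -0.68] open 0.0139
  move x 0.0006 y 0.0001 z -0.0002 rz 0.245
top [0, 4, 8, 12, 16, 20, 24, 28, 32, 36, 40, 44, 48, 52, 56, 60]
0.036 [70, 66, 61, 58, 66, 93, 119, 114, 83, 74, 84, 90, 86, 76, 63, 56]
0.039 [58, 56, 53, 56, 69, 110, 154, 150, 96, 65, 83, 105, 114, 105, 76, 58]
0.042 [54, 57, 59, 68, 83, 110, 151, 158, 104, 65, 88, 117, 147, 141, 90, 59]
0.045 [59, 72, 102, 118, 123, 124, 144, 159, 104, 77, 110, 138, 174, 175, 122, 75]
0.048 [83, 124, 166, 163, 124, 116, 149, 174, 122, 119, 161, 177, 193, 190, 161, 118]
0.051 [118, 177, 197, 162, 98, 84, 131, 180, 156, 164, 199, 206, 198, 182, 195, 182]
side [0, 4, 8, 12, 16, 20, 24, 28, 32, 36, 40, 44, 48, 52, 56, 60]
0.036 [125, 163, 170, 160, 144, 122, 100, 78, 82, 94, 106, 121, 137, 155, 173, 187]
0.039 [182, 188, 190, 179, 154, 124, 97, 74, 68, 78, 90, 105, 124, 151, 177, 193]
0.042 [195, 195, 187, 171, 140, 107, 80, 70, 72, 90, 107, 121, 138, 160, 181, 197]
0.045 [186, 180, 167, 143, 108, 75, 61, 76, 96, 124, 148, 162, 171, 179, 189, 201]
0.048 [165, 155, 137, 103, 72, 59, 67, 101, 131, 156, 176, 190, 195, 192, 195, 202]
0.051 [148, 133, 108, 75, 53, 61, 101, 135, 156, 172, 186, 198, 201, 191, 192, 196]
```

Emit:
{"method": "play_rows", "body": {
  "series": [
    {"fingers": 0.004,"x": 0,"y": 0,"z": 0,"rx": 0,"ry": 0,"rz": 0.13},
    {"fingers": 0.004,"x": 0,"y": 0,"z": 0,"rx": 0,"ry": 0,"rz": 0.13},
    {"fingers": 0.004,"x": 0,"y": 0,"z": 0,"rx": 0,"ry": 0,"rz": 0},
    {"fingers": 0.004,"x": 0,"y": 0,"z": 0,"rx": 0,"ry": 0,"rz": 0},
    {"fingers": 0.05,"x": 0,"y": 0,"z": 0,"rx": 0,"ry": 0,"rz": 0},
    {"fingers": 0.05,"x": 0,"y": 0,"z": 0,"rx": 0,"ry": 0,"rz": 0},
    {"fingers": 0.05,"x": 0,"y": 0,"z": 0,"rx": 0,"ry": 0,"rz": 0},
    {"fingers": 0.05,"x": 0,"y": 0,"z": -0.03,"rx": 0,"ry": 0,"rz": 0},
    {"fingers": 0.05,"x": 0,"y": 0,"z": -0.05,"rx": 0,"ry": 0,"rz": 0},
    {"fingers": 0.05,"x": 0,"y": 0,"z": -0.05,"rx": 0,"ry": 0,"rz": 0},
    {"fingers": 0.05,"x": 0,"y": 0,"z": -0.05,"rx": 0,"ry": 0,"rz": 0}
  ]
}}

```text
t: 45.92
position: [0.6361, -0.2759, 0.213]
orientation: [0.986, 0.166, -0.0, -0.0]
ft_force: [0.5, -0.2, 0.4]
opening: 0.0501
gripper_force: 0.0
```

Emit:
{"method": "play_rows", "body": {
  "series": [
    {"fingers": 0.05,"x": -0.05,"y": 0.03,"z": 0,"rx": 0,"ry": 0,"rz": 0},
    {"fingers": 0.05,"x": -0.05,"y": 0.03,"z": 0,"rx": 0,"ry": 0,"rz": 0},
    {"fingers": 0.05,"x": -0.05,"y": 0.03,"z": 0,"rx": 0,"ry": 0,"rz": 0},
    {"fingers": 0.05,"x": -0.03,"y": 0.04,"z": 0,"rx": 0,"ry": 0,"rz": 0},
    {"fingers": 0.05,"x": 0,"y": 0,"z": 0,"rx": 0,"ry": 0,"rz": 0},
    {"fingers": 0.05,"x": 0,"y": 0,"z": 0,"rx": 0,"ry": 0,"rz": 0}
  ]
}}

```text
t: 46.68
position: [0.5089, -0.4571, 0.211]
orientation: [0.986, 0.166, -0.0, -0.0]
ft_force: [-1.0, 0.9, 0.1]
opening: 0.0501
gripper_force: 0.0
```

```bash
python3 - <<'E'
from dl import *
go(.637,-.276,.032,.35);dump("top",D=np.arange(4,40,3),R=(.033,.036,.039,.042,.045,.048,.051));
d=robot.snapshot("top");e=robot.snapshot("side")
cv2.imwrite("pics/fin.png",np.vstack([np.hstack([cv2.resize(d["frame"][118:178,345:405,::-1],(300,300),interpolation=2),cv2.resize(e["frame"][125:185,260:320,::-1],(300,300),interpolation=2),np.zeros((300,200,3),np.uint8)]),np.hstack([cv2.resize(d["frame"][90:190,100:300,::-1],(500,250),interpolation=2),cv2.resize(e["frame"][120:270,120:300,::-1],(300,250),interpolation=2)])]))
E
```

```text
t 46.7 at [ 0.5089 -0.4571  0.211 ] psi 0.333 j [ 0.56  0.41  0.1   1.54 -0.04  1.2  -0.56] open 0.0501
  move x 0.1803 y -0.1293 z 0.1790 rz -0.017
top [4, 7, 10, 13, 16, 19, 22, 25, 28, 31, 34, 37]
0.033 [122, 99, 82, 75, 67, 55, 51, 58, 68, 82, 95, 112]
0.036 [149, 145, 141, 129, 99, 73, 60, 68, 87, 108, 134, 158]
0.039 [178, 180, 175, 157, 120, 76, 60, 70, 90, 110, 140, 168]
0.042 [190, 189, 185, 166, 126, 80, 60, 76, 97, 115, 142, 172]
0.045 [189, 190, 187, 169, 125, 78, 74, 104, 130, 143, 163, 183]
0.048 [186, 189, 180, 151, 106, 72, 86, 135, 170, 171, 173, 184]
0.051 [185, 186, 168, 130, 87, 65, 83, 128, 167, 168, 160, 178]
```

View pics/fin.png

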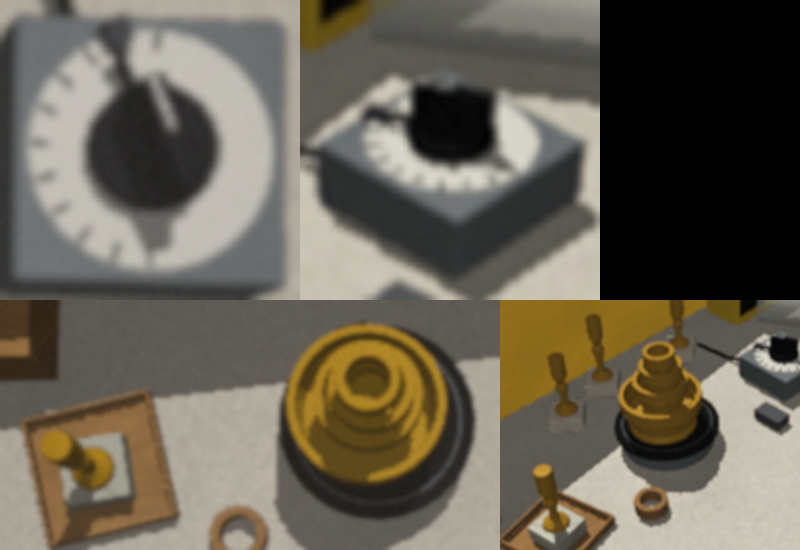

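```bash
python3 -c "
from cell import robot
print(robot.finish_job())"
```

```text
the job is handed in; nothing more can be done
None
```

I handed the job in at about 47 s. The trophy stands in the tray and the four bowls present (1, 3, 4 and 5) are nested on the platter, the largest about 8 mm off centre. The dial pointer is within about 2° of the clip. The tool's reported height read about 36 mm low, so my first grasp of the largest bowl closed on nothing, and finding the error by touching the table reached 91 N at the wrist (limit 120 N).

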